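# Pack two meter kits in layers

### The job

Pack the two meter kits into their open carrying cases by colour, in layers: in each case first the power adapter with the case's colour, flat in the bottom well, then the meter with that keypad colour face up on the ledge above it, and in the blue case last of all the long white probe box with the blue band, seated on the top ledges over the meter. Set the meters down rather than dropping them, leave everything seated flat in its recess and let go of, and do not shift the brass weight or the white bottle.

Things in the scene. Friction and masses are not known exactly. Their poses are not given: they have to be found in the camera images.
- case_blue: fixed open grey case with blue insert, 146 (x) by 172 (y) mm, rim 67 high, open lid flat beyond at x +77 to +223, 34 high; handle out to x -89. Origin: centre of its underside; y along its long side, x from handle to lid, z up. Stepped well centred on the origin (levels: see each thing). A finger slot 56 wide (y), 134 long (x) crosses it to the floor, side walls there 26 high: room for fingers closing along x.
- case_orange: fixed open grey case with orange insert, 146 (x) by 172 (y) mm, rim 67 high, open lid flat beyond at x +77 to +223, 34 high; handle out to x -89. Origin: centre of its underside; y along its long side, x from handle to lid, z up. Stepped well centred on the origin (levels: see each thing). A finger slot 56 wide (y), 134 long (x) crosses it to the floor, side walls there 26 high: room for fingers closing along x.
- adapter_blue: power adapter: black block 44 (x) by 80 (y) by 23 mm (z) with a broad blue band across its top; about 150 g. Origin: centre of its underside, y along its length, z up. Starts flat, its y within 0.35 rad of the world's. Its place: bottom well of the case, 54 by 90 mm, floor 6 mm above the case's origin; length along the case's y, either way round.
- adapter_orange: power adapter: black block 44 (x) by 80 (y) by 23 mm (z) with a broad orange band across its top; about 150 g. Origin: centre of its underside, y along its length, z up. Starts flat, its y within 0.35 rad of the world's. Its place: bottom well of the case, 54 by 90 mm, floor 6 mm above the case's origin; length along the case's y, either way round.
- meter_blue: hand-held meter lying face up: white block 60 (x) by 116 (y) by 24 mm (z) with a screen and keypad in blue; about 220 g. Origin: centre of its underside, y along its length towards the screen, z up. Starts flat, its y within 0.35 rad of the world's. Its place: ledge 32 mm above the case's origin, recess 70 by 126 mm; length along the case's y, either way round.
- meter_orange: hand-held meter lying face up: white block 60 (x) by 116 (y) by 24 mm (z) with a screen and keypad in orange; about 220 g. Origin: centre of its underside, y along its length towards the screen, z up. Starts flat, its y within 0.35 rad of the world's. Its place: ledge 32 mm above the case's origin, recess 70 by 126 mm; length along the case's y, either way round.
- probe_box: long flat white box (closed) 60 (x) by 150 (y) by 22 mm (z) with a grey seam and a broad blue band across its top; about 160 g. Origin: centre of its underside, y along its length, z up. Starts flat, its y within 0.35 rad of the world's. Its place: end ledges 59 mm above the case's origin, recess 70 by 160 mm; length along the case's y, either way round.
- weight: brass check weight, 36 mm across and 52 mm high with a knob, standing between the cases; origin at the centre of its underside. Leave it alone.
- bottle: white bottle with a red cap, 56 mm across, 130 mm high, standing at the left of the bench; origin at the centre of its underside. Leave it alone.

How it is judged:
By the outcome, as a careful person would: the job done as asked, in the order asked, and still so for the second after the job is handed in, with the robot touching nothing.
It also fails if it takes over 128 s, if anything falls off the work surface, if the arm or the gripper's body presses on something with over 40 N, if the wrist force passes 120 N, or if a joint passes its speed limit or range.

### The arm

A 6-joint arm with a two-finger parallel gripper is mounted at the origin on the work surface. World frame = base frame: x ahead of the robot, y to its left, z up, the work surface at z = 0. Lengths are in m, angles in degrees, forces in N, time in s.
With the tool pointing down it reaches from about 0.4 to 0.825 m from the base axis. Payload 7 kg.
Tool frame: the origin (TCP) lies at the very end of the fingers, on their centre line; the grasp point (between the pads) lies 19 mm behind it; z points along the fingers, y is the direction in which the jaws open and shut (so a half turn about z gives the same grasp; the last joint's range is limited). The gripper opens to 88 mm and grips with 3 to 60 N. Pads are 19 mm wide; open, the fingers measure 130 mm over their backs; the gripper's body (78 mm by 193 mm) begins 47 mm behind the grasp point.
Start: joints at [-52.248, 20.546, 0.682, 0, -70.136, -16.507], TCP at [0.245, -0.629, 0.227] pointing down, gripper open.
Joint ranges: [-176.03, 176.03], [-82.01, 121.73], [-58.28, 71.71], [-173.87, 95.51], [-174.79, -0.11], [-173.66, 173.66]. Speed limits (degrees/s): [136.94, 136.94, 172.46, 180, 180, 180].

### API

Orientations are given as a 3x3 rotation matrix whose columns are the frame's x, y, z axes.
In Python, from rig import env gives the robot as it stands. The module is installed in compiled form; this text tells all that it offers.
- The arm moves only by the tool apply_moves, never from a script. Its argument "targets" is a list of rows, each a list of 6 numbers: the shift along the world's x, y, z each as a share of 0.12 m, from -1 to 1, then the turn, a rotation vector about the world's x, y, z each as a share of pi rad, from -1 to 1. In form: [[x, y, z, wx, wy, wz], ...]. A call has 1 to 8 rows; each row is the pose to reach, as a shift and turn from the pose commanded when the call began, turning the shorter way round; what a row does not reach only later rows make up. A row lasts 1/12 s, in which the tool goes at most 41.7 mm and 7.16 degrees, less where a joint would pass 70% of its speed; a pose out of reach is approached as far as the arm can. A call with a number of a shift or a turn outside -1 to 1 is refused whole. A call with a gripper value outside its range is refused whole. "gripper" is the opening, from -1 (shut) to 1 (fully open), set as the call begins (left out, the last holds). The fingers move at their own pace and stop on an object; "grip_force" is the grip in N (left out, the last holds). Time passes only in rows, so rows that repeat a pose let the fingers close. It gives the time, the measured TCP pose, the force and the opening at its end, in the units of the state.
- env.sense(): the state, without advancing time (a new reading comes with each control period).
- env.read_camera(name): name is "scene" or "top"; returns the picture (480x640x3 uint8, red, green, blue); there is no depth.
- env.camera_info(name): a dict with "fovy" (degrees; the focal length in pixels is half the picture's height over the tangent of half this angle, whatever the lens; pixels are square), "cx", "cy" (the principal point, pixels), "k1" (the pictures are not rectified: a ray, as slopes to the right and down, at radius r is drawn at 1 + k1 r^2 times it, then the intrinsics apply), "R" (3x3) and "t" (3): a world point X has camera coordinates R X + t. Camera axes: x right, y down, z forward; pixel columns grow to the right and rows downward; lengths in m; the calibration is good to about 2 mm. A picture is of the moment at which its call begins. camera_info takes no time and is no camera call.
- env.hand_in(): hands the job in, once; it reports no verdict.
The state is a dict: "clock": time; "joint_pos": joint angles; "joint_vel": joint speeds; "joint_torque": joint torques, N m; "tcp_pos": TCP position; "tool_rot": TCP orientation; "force": force on the tool from outside, world axes, zero at the start; "torque": the same for the moment, N m; "grip_width": finger opening in m.
Only numpy, scipy, OpenCV 4.12 (cv2) and the standard library are available. Lean on these libraries where they do the work, as an engineer would, in place of code of your own. Each camera call takes 0.05 s, during which the arm holds its last target.

## Working session

There is one attempt and no reset: what is moved stays moved. The work goes in short steps, Python scripts to look and compute and a tool call to move; the robot and the scene stay as the last step left them, time stands still between calls to the robot, and variables do not carry over. Pictures are saved under pics/ and viewed, and the job is handed in when it is done.

Besides the shell and the picture viewer there is one more tool, called in YAML: its name, and indented under it one key for each argument. apply_moves: Moves the arm, as the interface text tells. Its arguments: {"type":"object","properties":{"targets":{"type":"array"},"gripper":{"type":"number"},"grip_force":{"type":"number"}},"required":["targets"]}

```bash
mkdir -p pics
python3 - <<'E'
from rig import env
import cv2, numpy as np
for n in ("top","scene"):
    im=env.read_camera(n); cv2.imwrite(f"pics/{n}0.png",im[:,:,::-1]); 
    print(n,env.camera_info(n))
s=env.sense()
for k in s: print(k,np.round(s[k],4).tolist())
E
```

```text
top {'fovy': 54.39932117295945, 'cx': 325.9370626589424, 'cy': 241.19705951051233, 'k1': -0.044786603994870396, 'R': array([[ 0.0213095 , -0.99975053,  0.00669143],
       [-0.99605261, -0.02180659, -0.08604462],
       [ 0.08616907, -0.00483145, -0.99626881]]), 't': array([-0.00676476,  0.54074756,  0.95630875])}
scene {'fovy': 52.630817004537654, 'cx': 323.37634392277613, 'cy': 241.97193585630004, 'k1': 0.03606889486875047, 'R': array([[-0.22970353,  0.97321771,  0.00914187],
       [ 0.70908685,  0.1737813 , -0.68337098],
       [-0.66665743, -0.15049034, -0.73001406]]), 't': array([ 0.12007969, -0.3641716 ,  1.50779859])}
clock 0.1
joint_pos [-52.2464, 20.5886, 0.6382, -0.0161, -70.136, -16.5074]
joint_vel [-0.0147, -0.0544, 0.107, 0.0692, 0.0599, -0.0234]
joint_torque [-0.0008, -58.4162, 29.3753, 7.0156, 0.0101, -0.0]
tcp_pos [0.2444, -0.6287, 0.2257]
tool_rot [[-0.9321, -0.3623, -0.0007], [-0.3623, 0.9321, 0.0014], [0.0002, 0.0015, -1.0]]
force [0.6921, -0.5247, -0.0141]
torque [0.0031, -0.0715, 0.0288]
grip_width 0.0877
```

View pics/top0.png

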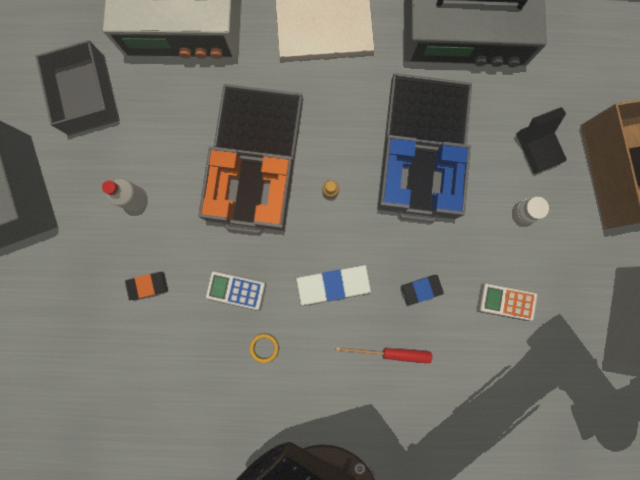

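View pics/scene0.png

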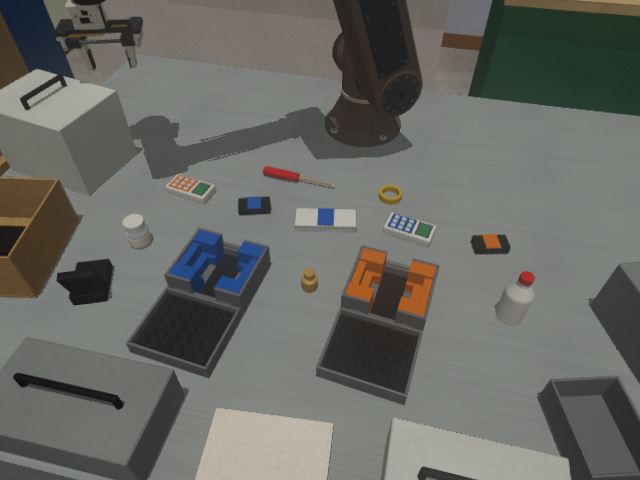

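The overhead view shows the orange case near (248,188) and the blue one near (427,178). From left to right, the kit items are:

| Item | Pixel position |
|---|---|
| Orange adapter | (147,286) |
| Blue meter | (236,291) |
| Probe box | (334,285) |
| Blue adapter | (422,290) |
| Orange meter | (508,302) |

I'll zoom in to measure them.

Run:
```python
import cv2, numpy as np
im=cv2.imread("pics/top0.png")
def c(x0,y0,w,h,s,n):
    o=cv2.resize(im[y0:y0+h,x0:x0+w],None,fx=s,fy=s,interpolation=cv2.INTER_CUBIC)
    cv2.imwrite(f"pics/{n}.png",o)
a=im[262:326,110:260];b=im[262:326,290:440];d=im[262:326,410:560]
cv2.imwrite("pics/objs.png",cv2.resize(np.vstack([a,b,d]),None,fx=3,fy=3,interpolation=cv2.INTER_CUBIC)) 
c(190,75,130,165,3.6,"co"); c(370,65,130,165,3.6,"cb")
cv2.imwrite("pics/cases.png",np.hstack([cv2.imread("pics/co.png")[:,:400],cv2.imread("pics/cb.png")[:,:400]]))
```

```text
(no output)
```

View pics/objs.png

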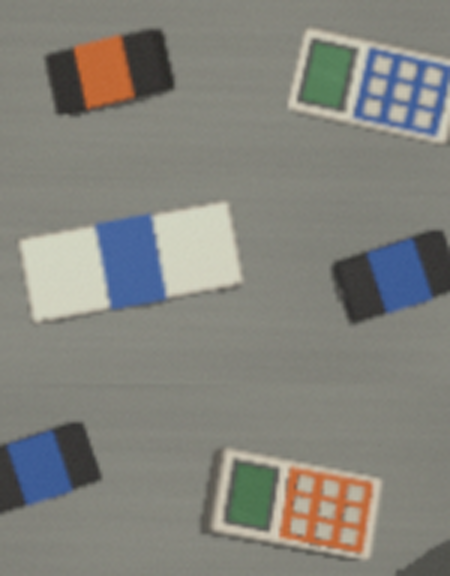

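View pics/cases.png

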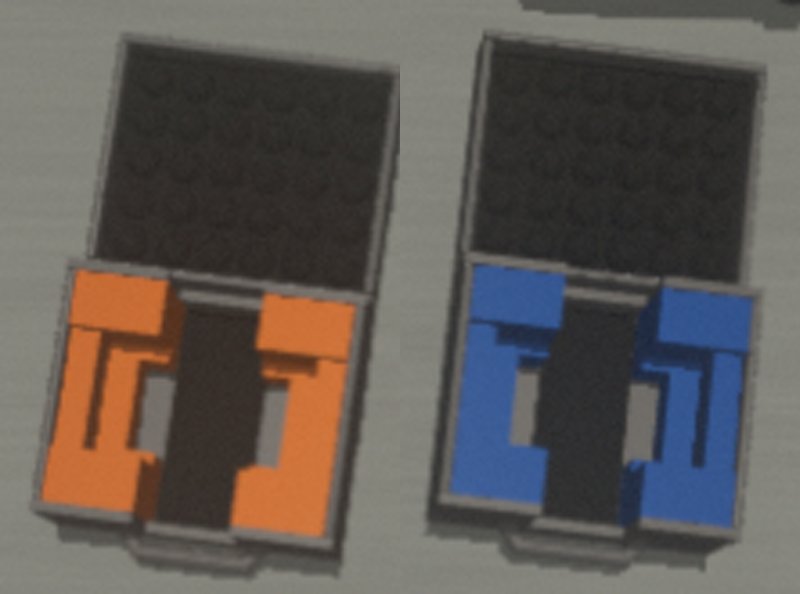

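```bash
cat > h.py <<'E'
import cv2, numpy as np
from scipy.optimize import minimize, least_squares
from rig import env
def cam(n):
    i=env.camera_info(n); f=240/np.tan(np.radians(i["fovy"]/2)); return i,f
def proj(n,X):
    i,f=cam(n); P=np.atleast_2d(X)@i["R"].T+i["t"]; s=P[:,:2]/P[:,2:]
    r2=(s**2).sum(1,keepdims=True); return s*(1+i["k1"]*r2)*f+[i["cx"],i["cy"]]
def back(n,uv,z):
    i,f=cam(n); d=(np.atleast_2d(uv)-[i["cx"],i["cy"]])/f; s=d.copy()
    for _ in range(20): s=d/(1+i["k1"]*(s**2).sum(1,keepdims=True))
    D=np.c_[s,np.ones(len(s))]@i["R"]; C=-i["R"].T@i["t"]
    return C+D*((z-C[2])/D[:,2])[:,None]
def T(p,L): # p x,y,yaw ; L Nx3 local
    c,s=np.cos(p[2]),np.sin(p[2]); L=np.asarray(L,float)
    return np.c_[p[0]+c*L[:,0]-s*L[:,1],p[1]+s*L[:,0]+c*L[:,1],L[:,2]]
def rect(w,l,z): return np.array([[-w/2,-l/2,z],[w/2,-l/2,z],[w/2,l/2,z],[-w/2,l/2,z]])
def sil(n,p,w,l,h,z0=0): return cv2.convexHull(proj(n,T(p,np.r_[rect(w,l,z0),rect(w,l,z0+h)])).astype(np.float32))[:,0]
def fitmask(n,mask,p0,w,l,h,z0=0,S=4):
    M=cv2.resize(mask.astype(np.float32),None,fx=S,fy=S,interpolation=cv2.INTER_LINEAR)
    def cost(p):
        q=sil(n,p,w,l,h,z0); m=np.zeros(M.shape,np.uint8)
        cv2.fillConvexPoly(m,np.round(((q+.5)*S-.5)*16).astype(int),1,shift=4)
        return float(np.abs(m-M).sum())/S/S
    sim=np.array([p0]+[np.array(p0)+d for d in np.diag([.006,.006,.06])])
    r=minimize(cost,p0,method="Nelder-Mead",options=dict(initial_simplex=sim,xatol=1e-5,fatol=.05))
    return r.x,r.fun
def draw(im,n,p,L,col,S=1,off=(0,0)):
    q=(proj(n,T(p,L))-off+.5)*S-.5
    cv2.polylines(im,[np.round(q*16).astype(np.int32)],True,col,1,cv2.LINE_AA,4)
E
cat > m1.py <<'E'
from h import *
im=cv2.imread("pics/top0.png"); f=im.astype(int)
hsv=cv2.cvtColor(im,cv2.COLOR_BGR2HSV)
C=-cam("top")[0]["R"].T@cam("top")[0]["t"]; print("cam",C)
obj={"adapter_orange":((147,286),(44,80,23)),"adapter_blue":((422,290),(44,80,23)),"meter_blue":((236,291),(60,116,24)),"meter_orange":((508,302),(60,116,24)),"probe_box":((334,285),(60,150,22))}
S=6;out=[]
for k,(uv,d) in obj.items():
    w,l,h=np.array(d)/1000
    V=hsv[:,:,2];Sat=hsv[:,:,1]
    bg=np.median(im[uv[1]-35:uv[1]+35,uv[0]-50:uv[0]+50].reshape(-1,3),0) if 0 else None
    if "adapter" in k: m=(V<75)|(Sat>120)
    else: m=(V>150)|(Sat>70)
    m=m.astype(np.uint8); n,lab,st,ce=cv2.connectedComponentsWithStats(m)
    # component covering center region
    roi=lab[uv[1]-8:uv[1]+8,uv[0]-10:uv[0]+10]; b=np.bincount(roi[roi>0]).argmax()
    mm=(lab==b).astype(np.uint8); mm=cv2.morphologyEx(mm,cv2.MORPH_CLOSE,np.ones((7,7)))
    (cx,cy),sz,ang=cv2.minAreaRect(np.argwhere(mm)[:,::-1].astype(np.float32))
    x0=back("top",(cx,cy),h)[0]
    best=min((fitmask("top",mm,[x0[0],x0[1],a],w,l,h if "adapter" in k else 0,0 if "adapter" in k else h) for a in(-.25,0,.25)),key=lambda r:r[1])
    p=best[0]; print(k,np.round(p[:2],4),"yaw",round(np.degrees(p[2]),2),"cost",round(best[1],1),mm.sum())
    band=(Sat>120)&(mm>0)
    cb=np.argwhere(band)[:,::-1].mean(0); print("   band c",np.round(back("top",cb,h)[0][:2],4))
    o=(uv[0]-35,uv[1]-25)
    t=cv2.resize(im[o[1]:o[1]+50,o[0]:o[0]+70],None,fx=4,fy=4,interpolation=cv2.INTER_CUBIC)
    draw(t,"top",p,rect(w,l,h),(0,255,0),4,o);draw(t,"top",p,rect(w,l,0),(255,0,255),4,o); out.append(t)
out.append(out[0]*0)
cv2.imwrite("pics/fit1.png",np.vstack([np.hstack(out[0:2]),np.hstack(out[2:4]),np.hstack(out[4:6])]))
E
python3 m1.py
```

```text
cam [0.45635294 0.00964914 0.99931426]
adapter_orange [0.4396 0.3819] yaw 14.78 cost 87.1 833
   band c [0.439  0.3827]
adapter_blue [ 0.4441 -0.1989] yaw 18.86 cost 87.1 793
   band c [ 0.4444 -0.1992]
meter_blue [0.4348 0.1924] yaw -11.69 cost 432.4 1206
   band c [0.4307 0.1733]
meter_orange [ 0.4224 -0.3811] yaw -10.12 cost 420.9 1174
   band c [ 0.4179 -0.4007]
probe_box [ 0.4505 -0.0122] yaw 11.69 cost 74.0 2081
   band c [ 0.4501 -0.0121]
```

View pics/fit1.png

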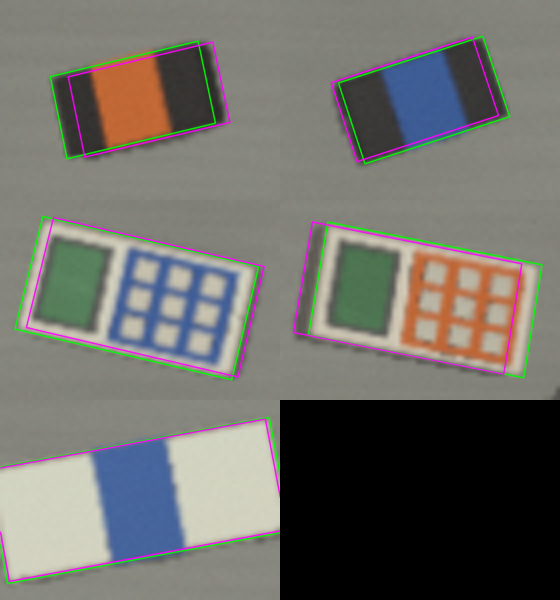

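The fits follow the object outlines to about 1 mm, so I'll fit the cases next.

```bash
cat > m2.py <<'E'
from h import *
im=cv2.imread("pics/top0.png")
hc={"orange":((190,75),[(35,512),(328,545),(368,293),(70,260)]),"blue":((370,65),[(40,500),(338,538),(362,292),(66,255)])}
# corner order local: (-x,+y),(-x,-y),(+x,-y),(+x,+y)
L=np.array([[-73,86,67],[-73,-86,67],[73,-86,67],[73,86,67]])/1000
out=[]
for k,(o,q) in hc.items():
    uv=(np.array(q)+.5)/3.6-.5+o
    r=least_squares(lambda p:(proj("top",T(p,L))-uv).ravel(),[.65,.2 if k=="orange" else -.2,-.1])
    p=r.x; print(k,np.round(p[:2],4),np.degrees(p[2]).round(2),np.round(r.fun,1))
    S=4; t=cv2.resize(im[o[1]:o[1]+165,o[0]:o[0]+100],None,fx=S,fy=S,interpolation=cv2.INTER_CUBIC)
    draw(t,"top",p,rect(.146,.172,.067),(0,255,0),S,o)
    draw(t,"top",p,rect(.146,.172,0),(0,255,255),S,o)
    draw(t,"top",p,rect(.070,.160,.059),(255,0,255),S,o)
    draw(t,"top",p,rect(.070,.126,.032),(255,255,255),S,o)
    draw(t,"top",p,rect(.054,.090,.006),(0,0,255),S,o)
    draw(t,"top",p,rect(.134,.056,.006),(255,255,0),S,o)
    a=rect(.146,.172,.034); a[:,0]+=.150; draw(t,"top",p,a,(0,255,0),S,o)
    out.append(t)
t=np.hstack(out); cv2.imwrite("pics/fit2.png",t[60*4-150+0:][:600] if 0 else t[60:660])
E
python3 m2.py
```

```text
orange [0.6454 0.1711] -5.67 [-1.3 -0.3  1.9  0.7 -0.   0.1 -0.6 -0.5]
blue [ 0.6781 -0.1954] -5.79 [-0.8  0.8  0.6  0.7  0.4 -0.7 -0.2 -0.9]
```

View pics/fit2.png

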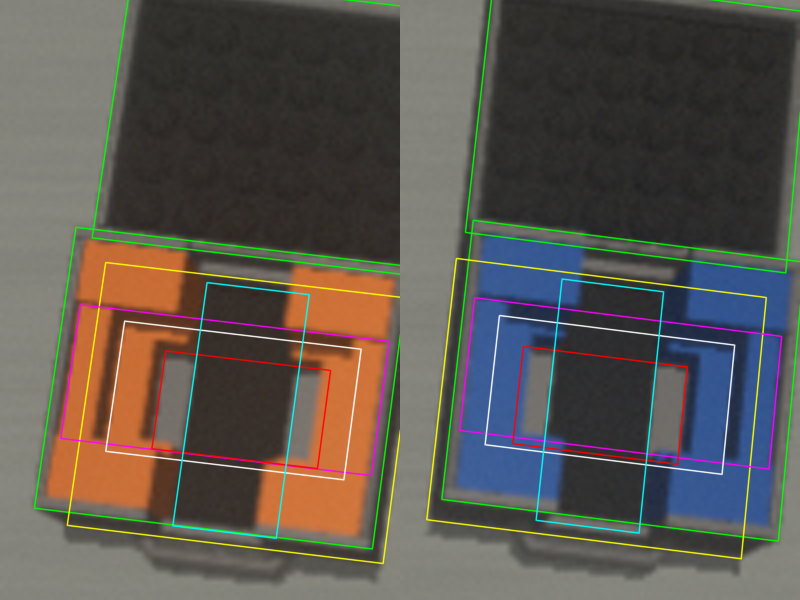

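Run:
```python
import cv2, numpy as np
im=cv2.imread("pics/top0.png")
for n,(x,y) in {"orange":(198,143),"blue":(378,133)}.items():
    t=cv2.resize(im[y:y+95,x:x+98],None,fx=6,fy=6,interpolation=cv2.INTER_CUBIC)
    t=cv2.convertScaleAbs(t,alpha=1.5)
    for i in range(0,98,10):
        cv2.putText(t,str(x+i),(i*6,8),0,.3,(255,255,255)); cv2.line(t,(i*6+3,10),(i*6+3,14),(255,255,255))
        cv2.putText(t,str(y+i),(0,i*6+6),0,.3,(255,255,255))
    cv2.imwrite(f"pics/z_{n}.png",t)
```

```text
(no output)
```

View pics/z_orange.png

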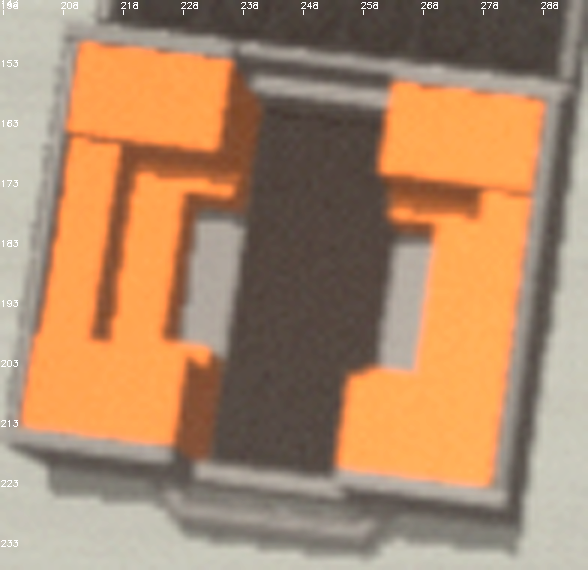

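View pics/z_blue.png

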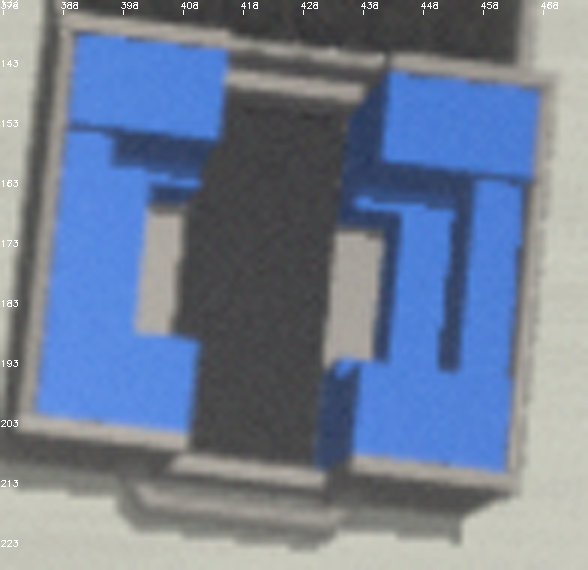

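```bash
cat > m3.py <<'E'
from h import *
im=cv2.imread("pics/top0.png")
L=np.array([[73,86],[73,-86],[-73,-86],[-73,86],[67,80],[67,-80],[-67,-80],[-67,80],[67,28],[67,-28],[35,28],[35,-28],[-67,28],[-67,-28],[-35,28],[-35,-28]])/1000
L=np.c_[L,np.full(16,.067)]
hc={"orange":((198,143),[(68,32),(568,85),(505,507),(10,440),(78,40),(547,98),(494,488),(20,430),(235,57),(388,80),(220,150),(378,172),(172,446),(335,468),(187,342),(346,372)]),
"blue":((378,133),[(65,12),(552,77),(515,492),(18,430),(75,33),(542,88),(505,470),(35,415),(228,48),(388,70),(218,137),(383,160),(188,432),(355,458),(198,340),(358,362)])}
out=[]
for k,(o,q) in hc.items():
    uv=(np.array(q)+.5)/6-.5+o
    r=least_squares(lambda p:(proj("top",T(p,L))-uv).ravel(),[.65,.2 if k=="orange" else -.2,-.1],loss="soft_l1")
    p=r.x; print(k,np.round(p[:2],4),np.degrees(p[2]).round(2)); print(np.round((proj("top",T(p,L))-uv),1).tolist())
    S=6; t=cv2.resize(im[o[1]:o[1]+95,o[0]:o[0]+66*0+98],None,fx=S,fy=S,interpolation=cv2.INTER_CUBIC)
    for a,b,z in((.146,.172,67),(.134,.160,67),(.07,.16,59),(.07,.126,32),(.054,.09,6),(.134,.056,67)):
        draw(t,"top",p,rect(a,b,z/1000),(0,255,0) if z==67 else (255,0,255) if z==59 else (255,255,255),S,o)
    out.append(t)
cv2.imwrite("pics/fit3.png",cv2.resize(np.hstack(out),(800,388)))
E
python3 m3.py
```

```text
orange [0.6452 0.1716] -6.15
[[-0.3, -1.8], [-0.4, -0.2], [0.3, 0.0], [-1.7, 0.3], [0.5, 0.0], [-0.2, 0.1], [-0.5, -0.1], [0.1, -0.6], [-0.6, 0.3], [1.0, -0.1], [-0.4, 0.1], [0.5, -0.1], [0.1, 0.0], [0.5, -0.1], [-0.0, 1.8], [0.9, 0.3]]
blue [ 0.6783 -0.1955] -5.69
[[-0.6, -0.1], [1.1, -0.6], [0.8, 0.0], [-0.5, 0.0], [0.3, -0.4], [-0.4, 0.1], [-0.2, 0.4], [-0.0, -0.0], [-0.0, 0.2], [0.3, -0.1], [0.1, 0.5], [-0.3, 0.0], [-0.1, 0.3], [-0.5, -0.7], [-0.1, 0.1], [0.5, -0.2]]
```

View pics/fit3.png

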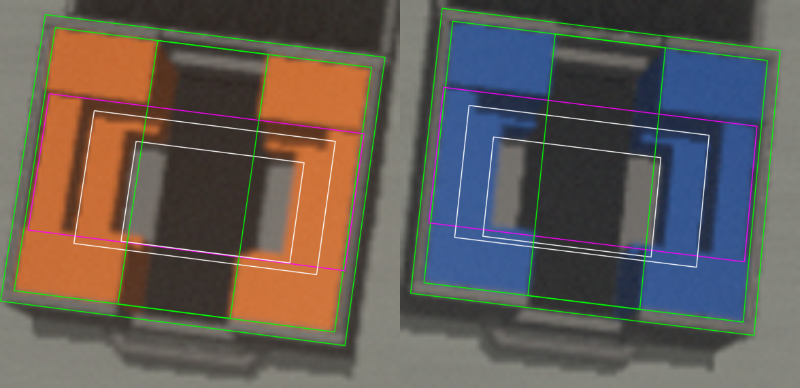

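```bash
cat > plan.py <<'E'
import sys, json, numpy as np
# usage: plan.py x y z psi  -> x y z psi [n]: rows to go linearly
def call(c,t,n=None,rmax=.0395,amax=6.9):
    c=np.array(c,float);t=np.array(t,float);d=t-c
    k=max(1,int(np.ceil(max(np.linalg.norm(d[:3])/rmax,abs(d[3])/amax)))) if n is None else n
    return [[round(float(v),3) for v in (*(d[:3]*i/k/.12),0,0,d[3]*i/k/180)] for i in range(1,k+1)]
def plan(c,t):
    c=np.array(c,float);t=np.array(t,float);d=t-c
    m=int(np.ceil(max(np.abs(d[:3]).max()/.12,np.linalg.norm(d[:3])/.0395/8,abs(d[3])/6.9/8)))
    for j in range(m): 
        a=c+d*j/m;b=c+d*(j+1)/m
        print("call ->",np.round(b,4).tolist()); print(json.dumps(call(a,b)))
if __name__=="__main__":
    v=list(map(float,sys.argv[1:9])); plan(v[:4],v[4:8])
E
python3 - <<'E'
from h import *
b=back("scene",(90,190),0)[0]; print(b)
for z in np.arange(0,.3,.02): print(round(z,2),proj("scene",[[b[0],b[1],z]]).round(0)[0],end=" ")
E
python3 plan.py .245 -.629 .227 111.245  .444 -.199 .15 198.86
```

```text
[ 0.47801819 -0.64036662  0.        ]
0.0 [ 90. 190.] 0.02 [ 87. 184.] 0.04 [ 85. 178.] 0.06 [ 82. 172.] 0.08 [ 79. 166.] 0.1 [ 76. 159.] 0.12 [ 73. 153.] 0.14 [ 70. 146.] 0.16 [ 67. 139.] 0.18 [ 63. 132.] 0.2 [ 60. 124.] 0.22 [ 56. 117.] 0.24 [ 53. 109.] 0.26 [ 49. 101.] 0.28 [45. 93.] call -> [0.2948, -0.5215, 0.2078, 133.1488]
[[0.104, 0.224, -0.04, 0.0, 0.0, 0.03], [0.207, 0.448, -0.08, 0.0, 0.0, 0.061], [0.311, 0.672, -0.12, 0.0, 0.0, 0.091], [0.415, 0.896, -0.16, 0.0, 0.0, 0.122]]
call -> [0.3445, -0.414, 0.1885, 155.0525]
[[0.104, 0.224, -0.04, 0.0, 0.0, 0.03], [0.207, 0.448, -0.08, 0.0, 0.0, 0.061], [0.311, 0.672, -0.12, 0.0, 0.0, 0.091], [0.415, 0.896, -0.16, 0.0, 0.0, 0.122]]
call -> [0.3942, -0.3065, 0.1693, 176.9562]
[[0.104, 0.224, -0.04, 0.0, 0.0, 0.03], [0.207, 0.448, -0.08, 0.0, 0.0, 0.061], [0.311, 0.672, -0.12, 0.0, 0.0, 0.091], [0.415, 0.896, -0.16, 0.0, 0.0, 0.122]]
call -> [0.444, -0.199, 0.15, 198.86]
[[0.104, 0.224, -0.04, 0.0, 0.0, 0.03], [0.207, 0.448, -0.08, 0.0, 0.0, 0.061], [0.311, 0.672, -0.12, 0.0, 0.0, 0.091], [0.415, 0.896, -0.16, 0.0, 0.0, 0.122]]
```

The grey instrument box is close to the start pose, so I'll rise first and then travel.

apply_moves:
  targets:
    - [0, 0.1, 0.3, 0, 0, 0]
    - [0.1, 0.3, 0.5, 0, 0, 0.03]
    - [0.2, 0.6, 0.5, 0, 0, 0.06]
    - [0.415, 0.896, 0.5, 0, 0, 0.09]
    - [0.415, 0.896, 0.5, 0, 0, 0.122]
  gripper: 1

```text
clock: 0.52
tcp_pos: [0.2968, -0.5176, 0.2875]
tool_rot: [[-0.724, -0.69, 0.002], [-0.69, 0.724, 0.0], [-0.002, -0.002, -1.0]]
force: [-1.3, 0.2, 0.2]
grip_width: 0.0872
```

apply_moves:
  targets:
    - [0.104, 0.224, 0, 0, 0, 0.03]
    - [0.207, 0.448, 0, 0, 0, 0.061]
    - [0.311, 0.672, -0.1, 0, 0, 0.091]
    - [0.415, 0.896, -0.2, 0, 0, 0.122]

```text
clock: 0.85
tcp_pos: [0.3447, -0.4129, 0.2626]
tool_rot: [[-0.416, -0.909, 0.001], [-0.909, 0.416, -0.001], [0.0, -0.001, -1.0]]
force: [1.1, -0.8, -0.9]
grip_width: 0.0879
```

apply_moves:
  targets:
    - [0.104, 0.224, -0.1, 0, 0, 0.03]
    - [0.207, 0.448, -0.2, 0, 0, 0.061]
    - [0.311, 0.672, -0.3, 0, 0, 0.091]
    - [0.415, 0.896, -0.4, 0, 0, 0.122]

```text
clock: 1.18
tcp_pos: [0.394, -0.3051, 0.2139]
tool_rot: [[-0.046, -0.999, -0.0], [-0.999, 0.046, 0.0], [-0.0, 0.0, -1.0]]
force: [0.9, -0.2, 0.7]
grip_width: 0.0875
```

apply_moves:
  targets:
    - [0.104, 0.224, -0.15, 0, 0, 0.03]
    - [0.207, 0.448, -0.3, 0, 0, 0.061]
    - [0.311, 0.672, -0.45, 0, 0, 0.091]
    - [0.415, 0.896, -0.55, 0, 0, 0.122]
    - [0.415, 0.896, -0.55, 0, 0, 0.122]

```text
clock: 1.6
tcp_pos: [0.4438, -0.1956, 0.146]
tool_rot: [[0.335, -0.942, -0.003], [-0.942, -0.335, 0.001], [-0.002, 0.003, -1.0]]
force: [-0.5, -0.4, -0.5]
grip_width: 0.0875
```

apply_moves:
  targets:
    - [0, 0, 0, 0, 0, 0]
    - [0, 0, 0, 0, 0, 0]
    - [0, 0, 0, 0, 0, 0]

```text
clock: 1.85
tcp_pos: [0.4437, -0.1996, 0.1489]
tool_rot: [[0.326, -0.945, 0.0], [-0.945, -0.326, -0.0], [0.0, -0.0, -1.0]]
force: [0.1, 0.5, 0.2]
grip_width: 0.0877
```

```bash
cat > st.py <<'E'
from rig import env; import numpy as np
s=env.sense(); R=s["tool_rot"]; print(s["clock"],np.round(s["tcp_pos"],4),"psi",round(np.degrees(np.arctan2(R[1][1],R[0][1]))%360,2),"w",round(float(s["grip_width"]),4),"F",np.round(s["force"],1), np.round(s["joint_pos"],1))
E
python3 st.py
python3 - <<'E'
from rig import env; import cv2
im=env.read_camera("top"); cv2.imwrite("pics/top1.png",cv2.resize(im[180:380,320:520,::-1],None,fx=3,fy=3))
E
python3 st.py
```

```text
1.85 [ 0.4437 -0.1996  0.1489] psi 199.01 w 0.0877 F [0.1 0.5 0.2] [ -1.    6.6 -28.9   0.  -54.4  20. ]
1.9 [ 0.4437 -0.1997  0.149 ] psi 198.99 w 0.0877 F [ 0.5  0.6 -0.4] [ -1.    6.6 -28.9   0.  -54.4  20. ]
```

View pics/top1.png

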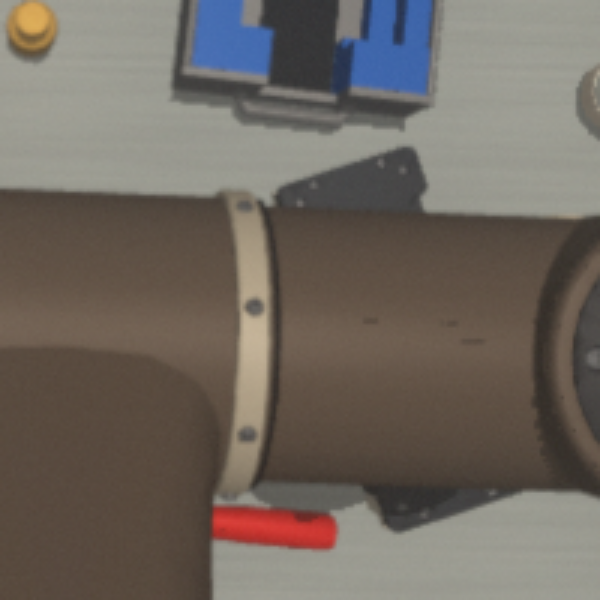

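The arm hides the top view here, so the pose has to come from the fit. I'll descend on the blue adapter.

apply_moves:
  targets:
    - [0.004, 0.005, -0.3, 0, 0, 0]
    - [0.004, 0.005, -0.6, 0, 0, 0]
    - [0.004, 0.005, -0.85, 0, 0, 0]
    - [0.004, 0.005, -0.95, 0, 0, 0]
    - [0.004, 0.005, -0.95, 0, 0, 0]

```text
clock: 2.32
tcp_pos: [0.4418, -0.1991, 0.032]
tool_rot: [[0.325, -0.946, -0.005], [-0.946, -0.325, 0.0], [-0.002, 0.005, -1.0]]
force: [-0.2, 0.6, 0.4]
grip_width: 0.0879
```

```bash
python3 st.py
python3 - <<'E'
from rig import env; import cv2
im=env.read_camera("scene"); cv2.imwrite("pics/s1.png",cv2.resize(im[100:300,130:380,::-1],None,fx=3,fy=3))
E
```

```text
2.3167 [ 0.4418 -0.1991  0.032 ] psi 198.94 w 0.0879 F [-0.2  0.6  0.4] [ -1.   15.9 -36.6  -0.  -37.9  19.9]
```

View pics/s1.png

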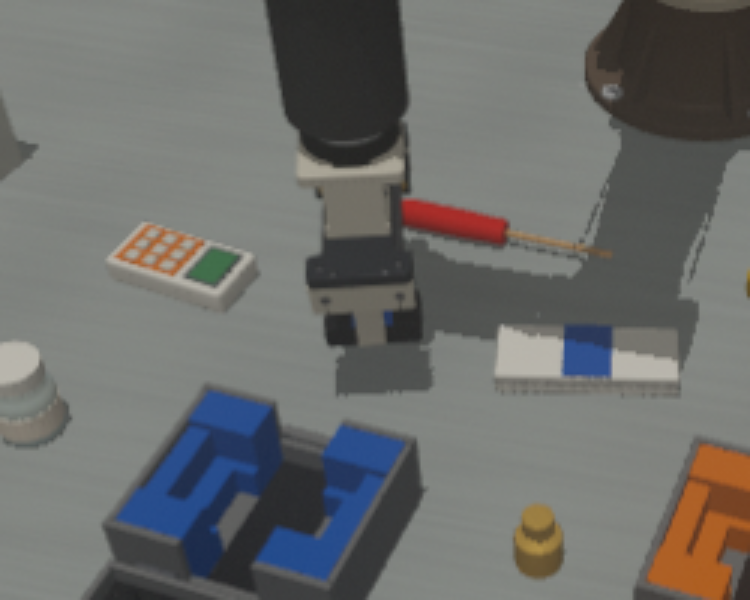

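The finger lines up with the blue band at about (372,325) in the crop. I'll lower the rest of the way and grip.

apply_moves:
  targets:
    - [0, 0, -0.15, 0, 0, 0]
    - [0, 0, -0.258, 0, 0, 0]
    - [0, 0, -0.258, 0, 0, 0]
    - [0, 0, -0.258, 0, 0, 0]

```text
clock: 2.7
tcp_pos: [0.4448, -0.1989, 0.0047]
tool_rot: [[0.327, -0.945, 0.001], [-0.945, -0.327, -0.0], [0.001, -0.001, -1.0]]
force: [0.5, 0.2, 0.9]
grip_width: 0.0876
```

apply_moves:
  targets:
    - [0, 0, 0, 0, 0, 0]
    - [0, 0, 0, 0, 0, 0]
    - [0, 0, 0, 0, 0, 0]
    - [0, 0, 0, 0, 0, 0]
    - [0, 0, 0, 0, 0, 0]
    - [0, 0, 0, 0, 0, 0]
    - [0, 0, 0, 0, 0, 0]
  gripper: -1
  grip_force: 20

```text
clock: 3.28
tcp_pos: [0.4442, -0.1984, 0.0037]
tool_rot: [[0.327, -0.945, 0.0], [-0.945, -0.327, -0.0], [0.0, -0.0, -1.0]]
force: [0.7, -0.0, -0.1]
grip_width: 0.0463
```

```bash
python3 st.py
```

```text
3.2833 [ 0.4442 -0.1984  0.0037] psi 199.09 w 0.0463 F [ 0.7 -0.  -0.1] [ -0.8  18.6 -38.    0.  -33.4  19.9]
```

apply_moves:
  targets:
    - [0, 0, 0, 0, 0, 0]
    - [0, 0, 0, 0, 0, 0]
    - [0, 0, 0, 0, 0, 0]

```text
clock: 3.53
tcp_pos: [0.4441, -0.1984, 0.0036]
tool_rot: [[0.327, -0.945, -0.0], [-0.945, -0.327, -0.0], [-0.0, 0.0, -1.0]]
force: [-1.2, 0.5, 2.5]
grip_width: 0.0439
```

apply_moves:
  targets:
    - [0, 0, 0.25, 0, 0, 0]
    - [0, 0, 0.5, 0, 0, 0]
    - [0, 0, 0.8, 0, 0, 0]
    - [0, 0, 0.8, 0, 0, 0]
    - [0, 0, 0.8, 0, 0, 0]

```text
clock: 3.95
tcp_pos: [0.4456, -0.1984, 0.1013]
tool_rot: [[0.327, -0.945, 0.005], [-0.945, -0.327, -0.0], [0.002, -0.004, -1.0]]
force: [-1.0, -0.4, -2.4]
grip_width: 0.0438
```

```bash
python3 st.py;  python3 plan.py .4441 -.199 .1 198.94 .6783 -.1955 .1 174.31
```

```text
3.95 [ 0.4456 -0.1984  0.1013] psi 199.09 w 0.0438 F [-1.  -0.4 -2.4] [ -0.9   9.9 -32.4  -0.  -47.4  19.9]
call -> [0.5612, -0.1972, 0.1, 186.625]
[[0.325, 0.005, 0.0, 0.0, 0.0, -0.023], [0.651, 0.01, 0.0, 0.0, 0.0, -0.046], [0.976, 0.015, 0.0, 0.0, 0.0, -0.068]]
call -> [0.6783, -0.1955, 0.1, 174.31]
[[0.325, 0.005, 0.0, 0.0, 0.0, -0.023], [0.651, 0.01, 0.0, 0.0, 0.0, -0.046], [0.976, 0.015, 0.0, 0.0, 0.0, -0.068]]
```

The blue adapter is held: width 44 mm, weight felt. Moving it over the blue case.

apply_moves:
  targets:
    - [0.25, 0, 0, 0, 0, -0.023]
    - [0.5, 0, 0, 0, 0, -0.046]
    - [0.75, 0.01, 0, 0, 0, -0.069]
    - [0.975, 0.01, 0, 0, 0, -0.069]

```text
clock: 4.28
tcp_pos: [0.5618, -0.197, 0.0977]
tool_rot: [[0.111, -0.994, -0.002], [-0.994, -0.111, 0.0], [-0.001, 0.002, -1.0]]
force: [0.3, 0.1, -1.9]
grip_width: 0.0436
```

apply_moves:
  targets:
    - [0.25, 0, 0, 0, 0, -0.023]
    - [0.5, 0, 0, 0, 0, -0.046]
    - [0.75, 0.01, 0, 0, 0, -0.069]
    - [0.975, 0.01, 0, 0, 0, -0.069]
    - [0.975, 0.01, 0, 0, 0, -0.069]
    - [0.975, 0.01, 0, 0, 0, -0.069]
    - [0.975, 0.01, 0, 0, 0, -0.069]

```text
clock: 4.87
tcp_pos: [0.6768, -0.1958, 0.097]
tool_rot: [[-0.101, -0.995, -0.004], [-0.995, 0.101, 0.001], [-0.0, 0.004, -1.0]]
force: [-0.8, 0.3, -1.7]
grip_width: 0.0441
```

```bash
python3 - <<'E'
from rig import env; import cv2
im=env.read_camera("scene"); cv2.imwrite("pics/s2.png",cv2.resize(im[150:350,110:360,::-1],None,fx=3,fy=3))
E
python3 st.py
```

```text
4.9167 [ 0.6767 -0.1959  0.0978] psi 174.23 w 0.0436 F [-0.9 -0.7 -1.5] [ -0.4  28.7  -4.   -0.  -57.5  -5.4]
```

View pics/s2.png

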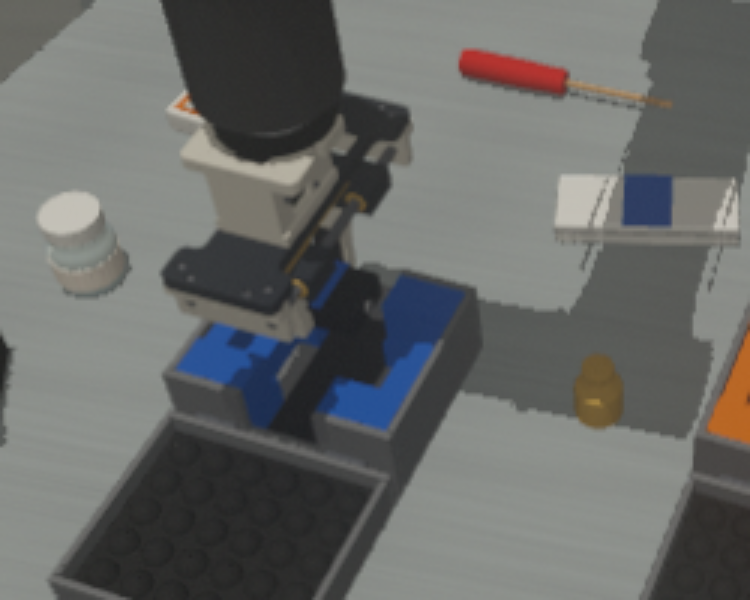

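apply_moves:
  targets:
    - [0.006, 0.003, -0.2, 0, 0, 0]
    - [0.006, 0.003, -0.4, 0, 0, 0]
    - [0.006, 0.003, -0.5, 0, 0, 0]
    - [0.006, 0.003, -0.5, 0, 0, 0]
    - [0.006, 0.003, -0.5, 0, 0, 0]
    - [0.006, 0.003, -0.5, 0, 0, 0]

```text
clock: 5.42
tcp_pos: [0.6797, -0.1959, 0.041]
tool_rot: [[-0.1, -0.995, 0.002], [-0.995, 0.1, -0.001], [0.0, -0.002, -1.0]]
force: [0.5, -0.2, -1.4]
grip_width: 0.0437
```

```bash
python3 st.py
```

```text
5.4167 [ 0.6797 -0.1959  0.041 ] psi 174.26 w 0.0437 F [ 0.5 -0.2 -1.4] [ -0.3  32.   -6.8   0.  -51.2  -5.4]
```

apply_moves:
  targets:
    - [-0.004, 0.003, -0.1, 0, 0, 0]
    - [-0.004, 0.003, -0.2, 0, 0, 0]
    - [-0.004, 0.003, -0.25, 0, 0, 0]
    - [-0.004, 0.003, -0.25, 0, 0, 0]
    - [-0.004, 0.003, -0.258, 0, 0, 0]
    - [-0.004, 0.003, -0.258, 0, 0, 0]
    - [-0.004, 0.003, -0.258, 0, 0, 0]

```text
clock: 6.0
tcp_pos: [0.6782, -0.1953, 0.0084]
tool_rot: [[-0.1, -0.995, -0.001], [-0.995, 0.1, 0.0], [-0.0, 0.001, -1.0]]
force: [-0.8, 0.9, 0.8]
grip_width: 0.0442
```

```bash
python3 st.py
```

```text
6.0 [ 0.6782 -0.1953  0.0084] psi 174.24 w 0.0442 F [-0.8  0.9  0.8] [ -0.3  33.9  -8.2  -0.  -47.8  -5.5]
```

The force rose by about 2 N, so the adapter is on the well floor. I'll release partially and retreat.

apply_moves:
  targets:
    - [0, 0, 0, 0, 0, 0]
    - [0, 0, 0, 0, 0, 0]
    - [0, 0, 0, 0, 0, 0]
    - [0, 0, 0, 0, 0, 0]
    - [0, 0, 0, 0, 0, 0]
  gripper: 0.4

```text
clock: 6.42
tcp_pos: [0.6786, -0.1953, 0.0086]
tool_rot: [[-0.1, -0.995, 0.0], [-0.995, 0.1, -0.0], [0.0, -0.0, -1.0]]
force: [1.2, -0.7, -0.5]
grip_width: 0.0611
```

apply_moves:
  targets:
    - [0, 0, 0.15, 0, 0, 0]
    - [0, 0, 0.4, 0, 0, 0]
    - [0, 0, 0.7, 0, 0, 0]
    - [0, 0, 1, 0, 0, 0]
    - [0, 0, 1, 0, 0, 0]
    - [0, 0, 1, 0, 0, 0]

```text
clock: 6.92
tcp_pos: [0.6803, -0.1955, 0.1321]
tool_rot: [[-0.1, -0.995, 0.006], [-0.995, 0.1, -0.0], [-0.0, -0.006, -1.0]]
force: [0.6, -0.8, -0.4]
grip_width: 0.0612
```

```bash
python3 st.py
python3 - <<'E'
from rig import env; import cv2
im=env.read_camera("scene"); cv2.imwrite("pics/s3.png",cv2.resize(im[200:350,130:330,::-1],None,fx=4,fy=4))
E
python3 plan.py .6783 -.1954 .13 174.3 .4394 .3822 .13 194.78
```

```text
6.9167 [ 0.6803 -0.1955  0.1321] psi 174.26 w 0.0612 F [ 0.6 -0.8 -0.4] [ -0.3  27.   -1.9   0.  -60.7  -5.5]
call -> [0.6305, -0.0799, 0.13, 178.396]
[[-0.1, 0.241, 0.0, 0.0, 0.0, 0.006], [-0.199, 0.481, 0.0, 0.0, 0.0, 0.011], [-0.299, 0.722, 0.0, 0.0, 0.0, 0.017], [-0.398, 0.963, 0.0, 0.0, 0.0, 0.023]]
call -> [0.5827, 0.0356, 0.13, 182.492]
[[-0.1, 0.241, 0.0, 0.0, 0.0, 0.006], [-0.199, 0.481, 0.0, 0.0, 0.0, 0.011], [-0.299, 0.722, 0.0, 0.0, 0.0, 0.017], [-0.398, 0.963, 0.0, 0.0, 0.0, 0.023]]
call -> [0.535, 0.1512, 0.13, 186.588]
[[-0.1, 0.241, 0.0, 0.0, 0.0, 0.006], [-0.199, 0.481, 0.0, 0.0, 0.0, 0.011], [-0.299, 0.722, 0.0, 0.0, 0.0, 0.017], [-0.398, 0.963, 0.0, 0.0, 0.0, 0.023]]
call -> [0.4872, 0.2667, 0.13, 190.684]
[[-0.1, 0.241, 0.0, 0.0, 0.0, 0.006], [-0.199, 0.481, 0.0, 0.0, 0.0, 0.011], [-0.299, 0.722, 0.0, 0.0, 0.0, 0.017], [-0.398, 0.963, 0.0, 0.0, 0.0, 0.023]]
call -> [0.4394, 0.3822, 0.13, 194.78]
[[-0.1, 0.241, 0.0, 0.0, 0.0, 0.006], [-0.199, 0.481, 0.0, 0.0, 0.0, 0.011], [-0.299, 0.722, 0.0, 0.0, 0.0, 0.017], [-0.398, 0.963, 0.0, 0.0, 0.0, 0.023]]
```

View pics/s3.png

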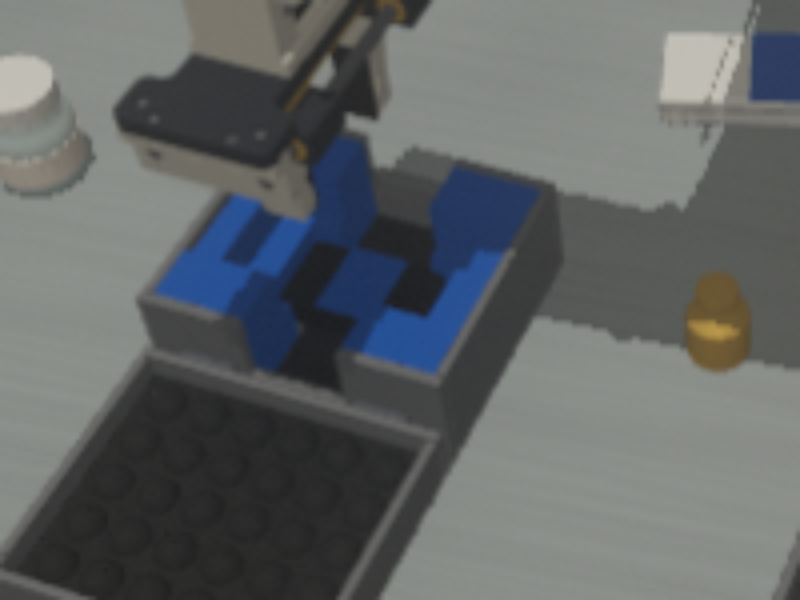

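The blue adapter lies flat in the well, its band at about (360,280) in the crop. Next is the orange adapter.

apply_moves:
  targets:
    - [-0.1, 0.241, 0, 0, 0, 0.006]
    - [-0.2, 0.481, 0, 0, 0, 0.011]
    - [-0.3, 0.722, 0, 0, 0, 0.017]
    - [-0.398, 0.963, 0, 0, 0, 0.023]
  gripper: 1

```text
clock: 7.3
tcp_pos: [0.629, -0.0789, 0.1268]
tool_rot: [[-0.028, -1.0, -0.003], [-1.0, 0.028, -0.0], [0.0, 0.003, -1.0]]
force: [0.3, 0.5, 0.1]
grip_width: 0.0827
```

apply_moves:
  targets:
    - [-0.1, 0.241, 0, 0, 0, 0.006]
    - [-0.2, 0.481, 0, 0, 0, 0.011]
    - [-0.3, 0.722, 0, 0, 0, 0.017]
    - [-0.398, 0.963, 0, 0, 0, 0.023]

```text
clock: 7.63
tcp_pos: [0.5813, 0.0368, 0.1272]
tool_rot: [[0.045, -0.999, -0.002], [-0.999, -0.045, -0.001], [0.001, 0.002, -1.0]]
force: [0.2, 0.2, 0.5]
grip_width: 0.0876
```

apply_moves:
  targets:
    - [-0.1, 0.241, 0, 0, 0, 0.006]
    - [-0.2, 0.481, 0, 0, 0, 0.011]
    - [-0.3, 0.722, 0, 0, 0, 0.017]
    - [-0.398, 0.963, 0, 0, 0, 0.023]

```text
clock: 7.97
tcp_pos: [0.5336, 0.1522, 0.1274]
tool_rot: [[0.117, -0.993, -0.002], [-0.993, -0.117, -0.001], [0.001, 0.002, -1.0]]
force: [0.7, 0.3, 0.3]
grip_width: 0.0877
```

apply_moves:
  targets:
    - [-0.1, 0.241, 0, 0, 0, 0.006]
    - [-0.2, 0.481, 0, 0, 0, 0.011]
    - [-0.3, 0.722, 0, 0, 0, 0.017]
    - [-0.398, 0.963, 0, 0, 0, 0.023]

```text
clock: 8.3
tcp_pos: [0.4859, 0.2677, 0.1274]
tool_rot: [[0.188, -0.982, -0.002], [-0.982, -0.188, -0.001], [0.001, 0.002, -1.0]]
force: [0.5, 0.1, 0.3]
grip_width: 0.0878
```

apply_moves:
  targets:
    - [-0.1, 0.241, 0, 0, 0, 0.006]
    - [-0.2, 0.481, 0, 0, 0, 0.011]
    - [-0.3, 0.722, 0, 0, 0, 0.017]
    - [-0.398, 0.963, 0, 0, 0, 0.023]
    - [-0.398, 0.963, 0, 0, 0, 0.023]
    - [-0.398, 0.963, 0, 0, 0, 0.023]
    - [-0.398, 0.963, 0, 0, 0, 0.023]
    - [-0.398, 0.963, 0, 0, 0, 0.023]

```text
clock: 8.97
tcp_pos: [0.4396, 0.3813, 0.1279]
tool_rot: [[0.257, -0.966, -0.001], [-0.966, -0.257, -0.001], [0.001, 0.001, -1.0]]
force: [-0.7, -0.2, -0.4]
grip_width: 0.0876
```

```bash
python3 st.py
python3 - <<'E'
from rig import env; import cv2
im=env.read_camera("top"); cv2.imwrite("pics/t2.png",im[:,:,::-1])
im=env.read_camera("scene"); cv2.imwrite("pics/s4.png",im[:,:,::-1])
E
```

```text
8.9667 [0.4396 0.3813 0.1279] psi 194.89 w 0.0876 F [-0.7 -0.2 -0.4] [ 60.2  16.7 -18.8  -0.  -54.6 -45.3]
```

View pics/t2.png

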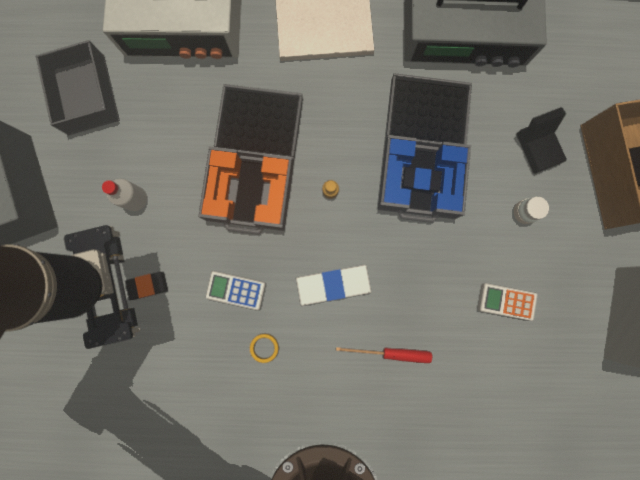

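View pics/s4.png

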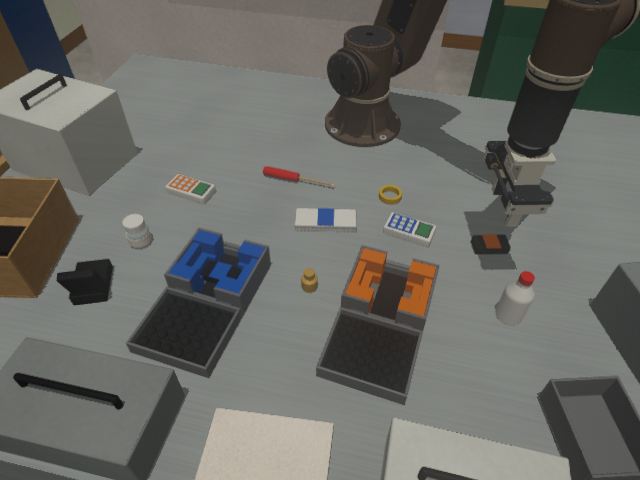

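The blue adapter sits in its well, band at (423,179) from above. The gripper is over the orange adapter, so I'll descend.

apply_moves:
  targets:
    - [0, 0.007, -0.3, 0, 0, 0]
    - [0, 0.007, -0.6, 0, 0, 0]
    - [0, 0.007, -0.75, 0, 0, 0]
    - [0, 0.007, -0.75, 0, 0, 0]
    - [0, 0.007, -0.75, 0, 0, 0]

```text
clock: 9.48
tcp_pos: [0.4399, 0.3822, 0.0382]
tool_rot: [[0.257, -0.966, -0.001], [-0.966, -0.257, -0.002], [0.002, 0.001, -1.0]]
force: [0.7, -0.4, 0.6]
grip_width: 0.0878
```

```bash
python3 st.py
python3 - <<'E'
from rig import env; import cv2
im=env.read_camera("scene"); cv2.imwrite("pics/s5.png",cv2.resize(im[150:300,420:620,::-1],None,fx=4,fy=4))
E
```

```text
9.4833 [0.4399 0.3822 0.0382] psi 194.9 w 0.0878 F [ 0.7 -0.4  0.6] [ 60.2  22.8 -23.9   0.  -43.5 -45.3]
```

View pics/s5.png

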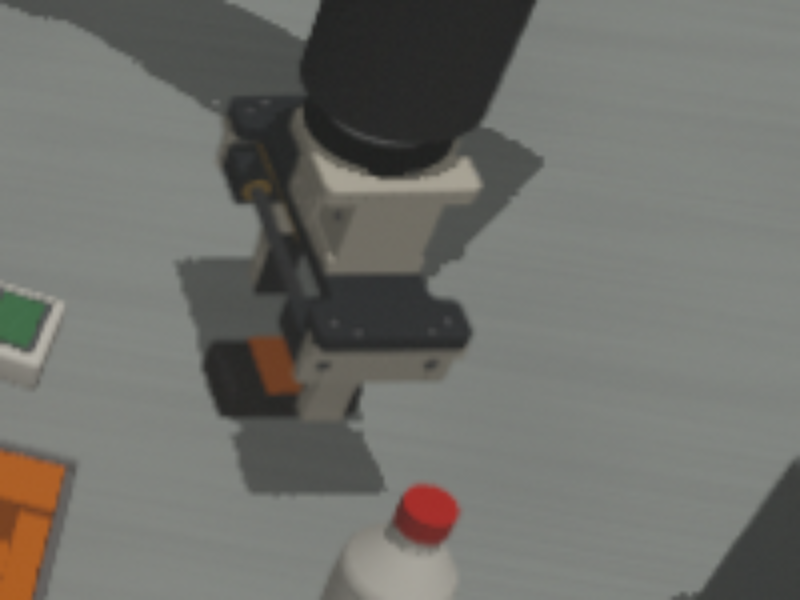

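Run:
```python
from h import *
p=[.4399,.3822,np.radians(14.9)]
for L in ([[.055,0,.038]],[[.055,0,.0]],[[.022,0,.023]],[[-.022,0,.023]]): print((proj("scene",T(p,L))-[420,150])*4)
im=cv2.imread("pics/t2.png"); hsv=cv2.cvtColor(im,cv2.COLOR_BGR2HSV)
m=(hsv[:,:,1]>120); 
for nm,(x,y),z in (("ao",(147,286),.023),("ab",(423,179),.029)):
    s=np.zeros_like(m); s[y-9:y+9,x-12:x+12]=m[y-9:y+9,x-12:x+12]; c=np.argwhere(s)[:,::-1].mean(0); print(nm,s.sum(),c,back("top",c,z))
# scene-camera estimate of adapter orange from initial picture
im=cv2.imread("pics/scene0.png"); hsv=cv2.cvtColor(im,cv2.COLOR_BGR2HSV)
m=(hsv[:,:,1]>150)
for nm,(x,y) in (("ao",(492,242)),("ab",(255,203)),("pb",(326,217))):
    s=np.zeros_like(m); s[y-12:y+12,x-15:x+15]=m[y-12:y+12,x-15:x+15]; c=np.argwhere(s)[:,::-1].mean(0); print(nm,s.sum(),c,back("scene",c,.0225))
```

```text
[[315.36968075 418.53669219]]
[[297.25230502 462.5042184 ]]
[[292.41341384 393.03880965]]
[[272.49237606 338.19162266]]
ao 304 [144.28618421 285.54605263] [[0.4394207  0.38269437 0.023     ]]
ab 295 [422.08135593 178.52542373] [[ 0.67798936 -0.1958834   0.029     ]]
ao 200 [491.185 241.11 ] [[0.43837941 0.38369894 0.0225    ]]
ab 145 [253.9862069 202.3862069] [[ 0.4431291  -0.19894745  0.0225    ]]
pb 238 [325.05882353 216.55882353] [[ 0.45035451 -0.01305072  0.0225    ]]
```

The two cameras agree to about 1 mm, and the projected finger line matches the band. Grip the orange adapter.

apply_moves:
  targets:
    - [0, 0.005, -0.15, 0, 0, 0]
    - [0, 0.005, -0.285, 0, 0, 0]
    - [0, 0.005, -0.285, 0, 0, 0]
    - [0, 0.005, -0.285, 0, 0, 0]

```text
clock: 9.87
tcp_pos: [0.4402, 0.3843, 0.0057]
tool_rot: [[0.258, -0.966, 0.001], [-0.966, -0.258, 0.001], [-0.0, -0.001, -1.0]]
force: [0.6, 0.6, 0.5]
grip_width: 0.0876
```

apply_moves:
  targets:
    - [0, 0, 0, 0, 0, 0]
    - [0, 0, 0, 0, 0, 0]
    - [0, 0, 0, 0, 0, 0]
    - [0, 0, 0, 0, 0, 0]
    - [0, 0, 0, 0, 0, 0]
    - [0, 0, 0, 0, 0, 0]
    - [0, 0, 0, 0, 0, 0]
    - [0, 0, 0, 0, 0, 0]
  gripper: -1
  grip_force: 20

```text
clock: 10.53
tcp_pos: [0.4396, 0.3839, 0.0045]
tool_rot: [[0.258, -0.966, -0.0], [-0.966, -0.258, -0.0], [0.0, 0.0, -1.0]]
force: [-0.3, -0.2, 1.4]
grip_width: 0.0438
```

apply_moves:
  targets:
    - [0, 0, 0, 0, 0, 0]
    - [0, 0, 0, 0, 0, 0]

```text
clock: 10.7
tcp_pos: [0.4396, 0.3839, 0.0044]
tool_rot: [[0.258, -0.966, -0.0], [-0.966, -0.258, -0.0], [0.0, 0.0, -1.0]]
force: [-3.1, -0.5, 1.8]
grip_width: 0.0437
```

apply_moves:
  targets:
    - [0, 0, 0.25, 0, 0, 0]
    - [0, 0, 0.5, 0, 0, 0]
    - [0, 0, 0.8, 0, 0, 0]
    - [0, 0, 0.8, 0, 0, 0]
    - [0, 0, 0.8, 0, 0, 0]

```text
clock: 11.12
tcp_pos: [0.4404, 0.3852, 0.1025]
tool_rot: [[0.258, -0.966, 0.002], [-0.966, -0.258, 0.004], [-0.003, -0.003, -1.0]]
force: [-1.1, -0.8, -3.0]
grip_width: 0.0443
```

```bash
python3 st.py;  python3 plan.py .4396 .3825 .1 194.9 .6452 .1716 .1 173.85
```

```text
11.1167 [0.4404 0.3852 0.1025] psi 194.95 w 0.0443 F [-1.1 -0.8 -3. ] [ 60.3  18.3 -20.3   0.  -51.1 -45.4]
call -> [0.5424, 0.277, 0.1, 184.375]
[[0.214, -0.22, 0.0, 0.0, 0.0, -0.015], [0.428, -0.439, 0.0, 0.0, 0.0, -0.029], [0.643, -0.659, 0.0, 0.0, 0.0, -0.044], [0.857, -0.879, 0.0, 0.0, 0.0, -0.058]]
call -> [0.6452, 0.1716, 0.1, 173.85]
[[0.214, -0.22, 0.0, 0.0, 0.0, -0.015], [0.428, -0.439, 0.0, 0.0, 0.0, -0.029], [0.643, -0.659, 0.0, 0.0, 0.0, -0.044], [0.857, -0.879, 0.0, 0.0, 0.0, -0.058]]
```

apply_moves:
  targets:
    - [0.214, -0.22, 0, 0, 0, -0.015]
    - [0.428, -0.439, 0, 0, 0, -0.029]
    - [0.643, -0.659, 0, 0, 0, -0.044]
    - [0.857, -0.881, 0, 0, 0, -0.058]

```text
clock: 11.45
tcp_pos: [0.5425, 0.2767, 0.0988]
tool_rot: [[0.077, -0.997, -0.002], [-0.997, -0.077, -0.001], [0.001, 0.002, -1.0]]
force: [0.9, 0.2, -1.4]
grip_width: 0.0444
```

apply_moves:
  targets:
    - [0.214, -0.22, 0, 0, 0, -0.015]
    - [0.428, -0.439, 0, 0, 0, -0.029]
    - [0.643, -0.659, 0, 0, 0, -0.044]
    - [0.857, -0.881, 0, 0, 0, -0.058]
    - [0.857, -0.881, 0, 0, 0, -0.058]
    - [0.857, -0.881, 0, 0, 0, -0.058]
    - [0.857, -0.881, 0, 0, 0, -0.058]
    - [0.857, -0.881, 0, 0, 0, -0.058]

```text
clock: 12.12
tcp_pos: [0.6443, 0.1728, 0.0993]
tool_rot: [[-0.103, -0.995, -0.002], [-0.995, 0.103, -0.001], [0.001, 0.002, -1.0]]
force: [-0.9, -0.5, -1.9]
grip_width: 0.0441
```

```bash
python3 st.py
```

```text
12.1167 [0.6443 0.1728 0.0993] psi 174.11 w 0.0441 F [-0.9 -0.5 -1.9] [ 31.7  25.5  -9.3  -0.  -55.3 -37.6]
```

apply_moves:
  targets:
    - [0.004, 0, -0.2, 0, 0, -0.001]
    - [0.004, 0, -0.4, 0, 0, -0.001]
    - [0.004, 0, -0.5, 0, 0, -0.001]
    - [0.004, 0, -0.5, 0, 0, -0.001]
    - [0.004, 0, -0.5, 0, 0, -0.001]
    - [0.004, 0, -0.5, 0, 0, -0.001]

```text
clock: 12.62
tcp_pos: [0.6465, 0.1733, 0.0417]
tool_rot: [[-0.105, -0.994, 0.002], [-0.994, 0.105, 0.0], [-0.001, -0.001, -1.0]]
force: [0.5, 0.5, -1.3]
grip_width: 0.0438
```

apply_moves:
  targets:
    - [0, 0, -0.1, 0, 0, 0]
    - [0, 0, -0.2, 0, 0, 0]
    - [0, 0, -0.24, 0, 0, 0]
    - [0, 0, -0.24, 0, 0, 0]
    - [0, 0, -0.245, 0, 0, 0]
    - [0, 0, -0.245, 0, 0, 0]
    - [0, 0, -0.245, 0, 0, 0]

```text
clock: 13.2
tcp_pos: [0.6458, 0.1724, 0.0109]
tool_rot: [[-0.107, -0.994, -0.0], [-0.994, 0.107, -0.0], [0.0, 0.0, -1.0]]
force: [-0.3, -0.3, -0.5]
grip_width: 0.0443
```

```bash
python3 st.py
```

```text
13.2 [0.6458 0.1724 0.0109] psi 173.88 w 0.0443 F [-0.3 -0.3 -0.5] [ 31.6  31.  -13.5  -0.  -45.4 -37.7]
```

Nearly in contact. I'll press down another 1 mm or so, then release and lift.

apply_moves:
  targets:
    - [0, 0, -0.008, 0, 0, 0]
    - [0, 0, -0.012, 0, 0, 0]
    - [0, 0, -0.012, 0, 0, 0]

```text
clock: 13.45
tcp_pos: [0.646, 0.1725, 0.01]
tool_rot: [[-0.106, -0.994, 0.0], [-0.994, 0.106, 0.0], [-0.0, -0.0, -1.0]]
force: [-0.5, 0.9, 2.2]
grip_width: 0.044
```

apply_moves:
  targets:
    - [0, 0, 0, 0, 0, 0]
    - [0, 0, 0, 0, 0, 0]
    - [0, 0, 0, 0, 0, 0]
    - [0, 0, 0, 0, 0, 0]
    - [0, 0, 0, 0, 0, 0]
  gripper: 0.4

```text
clock: 13.87
tcp_pos: [0.6459, 0.1725, 0.0096]
tool_rot: [[-0.107, -0.994, 0.0], [-0.994, 0.107, 0.0], [-0.0, -0.0, -1.0]]
force: [0.1, -0.3, 0.7]
grip_width: 0.0613
```

apply_moves:
  targets:
    - [0, 0, 0.15, 0, 0, 0]
    - [0, 0, 0.4, 0, 0, 0]
    - [0, 0, 0.7, 0, 0, 0]
    - [0, 0, 1, 0, 0, 0]
    - [0, 0, 1, 0, 0, 0]
    - [0, 0, 1, 0, 0, 0]

```text
clock: 14.37
tcp_pos: [0.6473, 0.1733, 0.1327]
tool_rot: [[-0.106, -0.994, 0.005], [-0.994, 0.106, 0.003], [-0.003, -0.005, -1.0]]
force: [0.1, -0.6, -1.2]
grip_width: 0.0615
```

```bash
python3 st.py
python3 - <<'E'
from rig import env; import cv2
im=env.read_camera("scene"); cv2.imwrite("pics/s6.png",cv2.resize(im[200:350,320:520,::-1],None,fx=4,fy=4))
E
python3 plan.py .6455 .1724 .13 173.88 .4348 .1924 .13 168.31
```

```text
14.3667 [0.6473 0.1733 0.1327] psi 173.9 w 0.0615 F [ 0.1 -0.6 -1.2] [ 31.6  23.8  -7.2   0.  -58.7 -37.7]
call -> [0.5402, 0.1824, 0.13, 171.095]
[[-0.293, 0.028, 0.0, 0.0, 0.0, -0.005], [-0.585, 0.056, 0.0, 0.0, 0.0, -0.01], [-0.878, 0.083, 0.0, 0.0, 0.0, -0.015]]
call -> [0.4348, 0.1924, 0.13, 168.31]
[[-0.293, 0.028, 0.0, 0.0, 0.0, -0.005], [-0.585, 0.056, 0.0, 0.0, 0.0, -0.01], [-0.878, 0.083, 0.0, 0.0, 0.0, -0.015]]
```

View pics/s6.png

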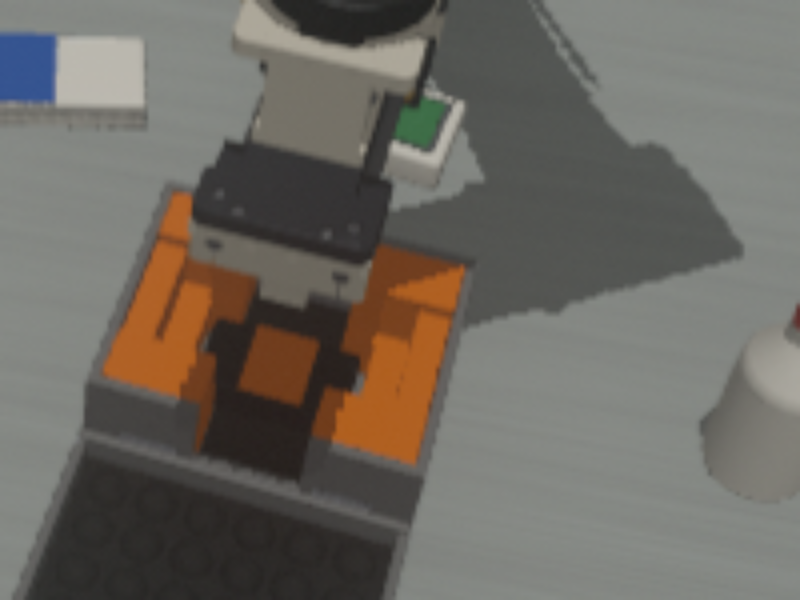

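The orange adapter is seated, its band at about (280,365) in the crop. Next is the blue meter.

apply_moves:
  targets:
    - [-0.293, 0.028, 0, 0, 0, -0.005]
    - [-0.585, 0.056, 0, 0, 0, -0.01]
    - [-0.878, 0.083, 0, 0, 0, -0.015]
  gripper: 1

```text
clock: 14.67
tcp_pos: [0.5384, 0.1815, 0.1272]
tool_rot: [[-0.155, -0.988, -0.003], [-0.988, 0.155, -0.002], [0.002, 0.003, -1.0]]
force: [0.1, 0.8, 0.9]
grip_width: 0.0762
```

apply_moves:
  targets:
    - [-0.293, 0.028, 0, 0, 0, -0.005]
    - [-0.585, 0.056, 0, 0, 0, -0.01]
    - [-0.878, 0.083, 0, 0, 0, -0.015]
    - [-0.878, 0.083, 0, 0, 0, -0.015]
    - [-0.878, 0.083, 0, 0, 0, -0.015]
    - [-0.878, 0.083, 0, 0, 0, -0.015]
    - [-0.878, 0.083, 0, 0, 0, -0.015]

```text
clock: 15.25
tcp_pos: [0.4357, 0.1924, 0.1291]
tool_rot: [[-0.2, -0.98, -0.0], [-0.98, 0.2, -0.001], [0.001, 0.0, -1.0]]
force: [-0.0, 0.6, -0.3]
grip_width: 0.0874
```

```bash
python3 st.py
python3 - <<'E'
from rig import env; import cv2
im=env.read_camera("scene"); cv2.imwrite("pics/s7.png",cv2.resize(im[150:300,330:530,::-1],None,fx=4,fy=4))
E
```

```text
15.25 [0.4357 0.1924 0.1291] psi 168.48 w 0.0874 F [-0.   0.6 -0.3] [ 47.6   7.  -31.5   0.  -51.5 -59.1]
```

View pics/s7.png

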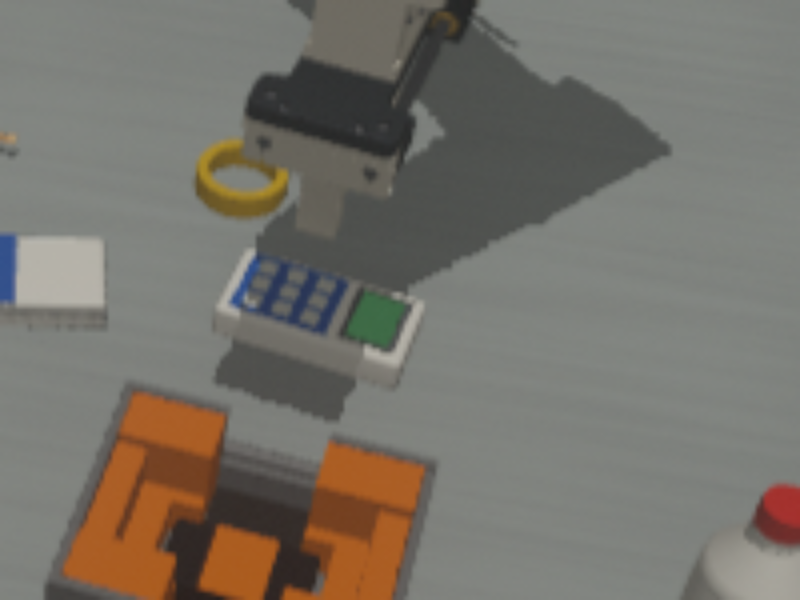

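apply_moves:
  targets:
    - [-0.006, 0, -0.3, 0, 0, -0.001]
    - [-0.006, 0, -0.6, 0, 0, -0.001]
    - [-0.006, 0, -0.8, 0, 0, -0.001]
    - [-0.006, 0, -0.8, 0, 0, -0.001]
    - [-0.006, 0, -0.8, 0, 0, -0.001]

```text
clock: 15.72
tcp_pos: [0.4343, 0.1914, 0.0325]
tool_rot: [[-0.203, -0.979, -0.003], [-0.979, 0.203, -0.003], [0.004, 0.002, -1.0]]
force: [1.2, 0.7, 1.0]
grip_width: 0.0879
```

apply_moves:
  targets:
    - [0, 0, -0.15, 0, 0, 0]
    - [0, 0, -0.24, 0, 0, 0]
    - [0, 0, -0.24, 0, 0, 0]
    - [0, 0, -0.24, 0, 0, 0]
    - [0, 0, -0.24, 0, 0, 0]

```text
clock: 16.13
tcp_pos: [0.4355, 0.1932, 0.0063]
tool_rot: [[-0.203, -0.979, 0.002], [-0.979, 0.203, 0.001], [-0.002, -0.001, -1.0]]
force: [-0.2, 0.3, -0.1]
grip_width: 0.0875
```

```bash
python3 st.py
```

```text
16.1333 [0.4355 0.1932 0.0063] psi 168.31 w 0.0875 F [-0.2  0.3 -0.1] [ 47.7  17.6 -39.3   0.  -33.  -59.4]
```

apply_moves:
  targets:
    - [0, 0, -0.015, 0, 0, 0]
    - [0, 0, -0.015, 0, 0, 0]
    - [0, 0, -0.015, 0, 0, 0]
    - [0, 0, -0.015, 0, 0, 0]
    - [0, 0, -0.015, 0, 0, 0]
    - [0, 0, -0.015, 0, 0, 0]
    - [0, 0, -0.015, 0, 0, 0]
    - [0, 0, -0.015, 0, 0, 0]
  gripper: -1
  grip_force: 22

```text
clock: 16.8
tcp_pos: [0.4344, 0.1925, 0.0032]
tool_rot: [[-0.202, -0.979, 0.0], [-0.979, 0.202, 0.0], [-0.0, -0.0, -1.0]]
force: [-1.4, -0.3, 5.3]
grip_width: 0.06
```

```bash
python3 st.py
```

```text
16.8 [0.4344 0.1925 0.0032] psi 168.32 w 0.06 F [-1.4 -0.3  5.3] [ 47.7  17.8 -39.5   0.  -32.7 -59.4]
```

apply_moves:
  targets:
    - [0, 0, 0.2, 0, 0, 0]
    - [0, 0, 0.5, 0, 0, 0]
    - [0, 0, 0.8, 0, 0, 0]
    - [0, 0, 1, 0, 0, 0]
    - [0, 0, 1, 0, 0, 0]
    - [0, 0, 1, 0, 0, 0]

```text
clock: 17.3
tcp_pos: [0.4347, 0.1929, 0.1239]
tool_rot: [[-0.203, -0.979, 0.002], [-0.979, 0.203, 0.002], [-0.003, -0.001, -1.0]]
force: [-0.5, 0.2, -2.2]
grip_width: 0.0598
```

```bash
python3 st.py;python3 plan.py .4352 .1928 .124 168.31 .6783 -.1955 .124 174.31
```

```text
17.3 [0.4347 0.1929 0.1239] psi 168.29 w 0.0598 F [-0.5  0.2 -2.2] [ 47.7   7.2 -32.1  -0.  -50.5 -59.4]
call -> [0.496, 0.0957, 0.124, 169.81]
[[0.169, -0.27, 0.0, 0.0, 0.0, 0.003], [0.338, -0.539, 0.0, 0.0, 0.0, 0.006], [0.506, -0.809, 0.0, 0.0, 0.0, 0.008]]
call -> [0.5568, -0.0013, 0.124, 171.31]
[[0.169, -0.27, 0.0, 0.0, 0.0, 0.003], [0.338, -0.539, 0.0, 0.0, 0.0, 0.006], [0.506, -0.809, 0.0, 0.0, 0.0, 0.008]]
call -> [0.6175, -0.0984, 0.124, 172.81]
[[0.169, -0.27, 0.0, 0.0, 0.0, 0.003], [0.338, -0.539, 0.0, 0.0, 0.0, 0.006], [0.506, -0.809, 0.0, 0.0, 0.0, 0.008]]
call -> [0.6783, -0.1955, 0.124, 174.31]
[[0.169, -0.27, 0.0, 0.0, 0.0, 0.003], [0.338, -0.539, 0.0, 0.0, 0.0, 0.006], [0.506, -0.809, 0.0, 0.0, 0.0, 0.008]]
```

The blue meter is held at 60 mm width. Carrying it to the blue case, well above the weight.

apply_moves:
  targets:
    - [0.13, -0.2, 0, 0, 0, 0.002]
    - [0.25, -0.4, 0, 0, 0, 0.004]
    - [0.38, -0.6, 0, 0, 0, 0.006]
    - [0.506, -0.809, 0, 0, 0, 0.008]

```text
clock: 17.63
tcp_pos: [0.4945, 0.094, 0.121]
tool_rot: [[-0.177, -0.984, -0.003], [-0.984, 0.177, -0.001], [0.002, 0.003, -1.0]]
force: [0.7, 0.6, -2.2]
grip_width: 0.06
```

apply_moves:
  targets:
    - [0.13, -0.2, 0, 0, 0, 0.002]
    - [0.25, -0.4, 0, 0, 0, 0.004]
    - [0.38, -0.6, 0, 0, 0, 0.006]
    - [0.506, -0.809, 0, 0, 0, 0.008]

```text
clock: 17.97
tcp_pos: [0.5552, -0.0033, 0.1206]
tool_rot: [[-0.153, -0.988, -0.004], [-0.988, 0.153, -0.001], [0.001, 0.003, -1.0]]
force: [0.4, 0.1, -1.7]
grip_width: 0.0597
```

apply_moves:
  targets:
    - [0.13, -0.2, 0, 0, 0, 0.002]
    - [0.25, -0.4, 0, 0, 0, 0.004]
    - [0.38, -0.6, 0, 0, 0, 0.006]
    - [0.506, -0.809, 0, 0, 0, 0.008]

```text
clock: 18.3
tcp_pos: [0.6158, -0.1001, 0.1201]
tool_rot: [[-0.128, -0.992, -0.004], [-0.992, 0.128, 0.0], [0.0, 0.004, -1.0]]
force: [0.5, 0.2, -1.5]
grip_width: 0.0602
```

apply_moves:
  targets:
    - [0.13, -0.2, 0, 0, 0, 0.002]
    - [0.25, -0.4, 0, 0, 0, 0.004]
    - [0.38, -0.6, 0, 0, 0, 0.006]
    - [0.508, -0.809, 0, 0, 0, 0.009]
    - [0.508, -0.809, 0, 0, 0, 0.009]
    - [0.508, -0.809, 0, 0, 0, 0.009]
    - [0.508, -0.809, 0, 0, 0, 0.009]
    - [0.508, -0.809, 0, 0, 0, 0.009]

```text
clock: 18.97
tcp_pos: [0.6765, -0.1952, 0.1215]
tool_rot: [[-0.1, -0.995, -0.002], [-0.995, 0.1, 0.0], [-0.0, 0.002, -1.0]]
force: [0.7, -0.4, -1.3]
grip_width: 0.0598
```

```bash
python3 st.py
python3 - <<'E'
from rig import env; import cv2
im=env.read_camera("scene"); cv2.imwrite("pics/s8.png",cv2.resize(im[150:350,110:360,::-1],None,fx=3,fy=3))
E
```

```text
18.9667 [ 0.6765 -0.1952  0.1215] psi 174.26 w 0.0598 F [ 0.7 -0.4 -1.3] [ -0.3  27.5  -2.7  -0.  -60.   -5.4]
```

View pics/s8.png

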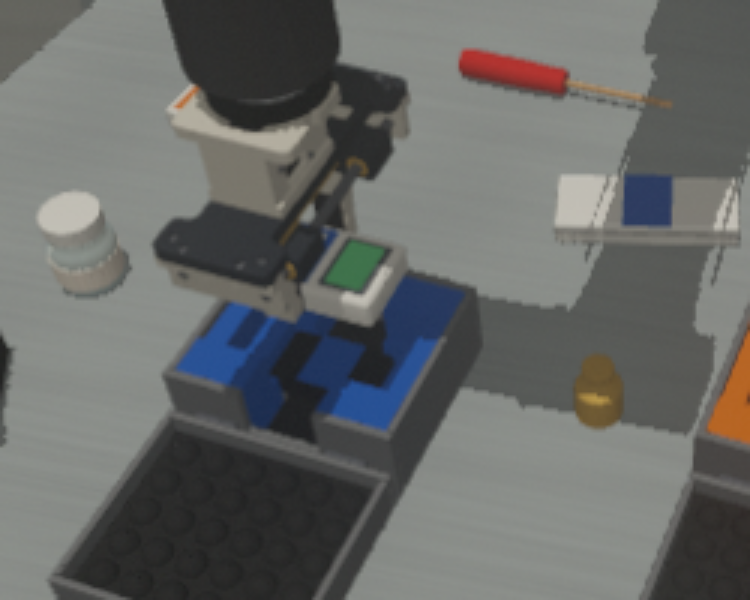

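apply_moves:
  targets:
    - [0.006, -0.002, -0.2, 0, 0, 0]
    - [0.006, -0.002, -0.4, 0, 0, 0]
    - [0.006, -0.002, -0.55, 0, 0, 0]
    - [0.006, -0.002, -0.55, 0, 0, 0]
    - [0.006, -0.002, -0.55, 0, 0, 0]
    - [0.006, -0.002, -0.55, 0, 0, 0]
    - [0.006, -0.002, -0.55, 0, 0, 0]

```text
clock: 19.6
tcp_pos: [0.6795, -0.196, 0.059]
tool_rot: [[-0.1, -0.995, 0.003], [-0.995, 0.1, -0.0], [0.0, -0.003, -1.0]]
force: [-0.1, 0.1, -2.3]
grip_width: 0.0599
```

```bash
python3 st.py
```

```text
19.6 [ 0.6795 -0.196   0.059 ] psi 174.29 w 0.0599 F [-0.1  0.1 -2.3] [ -0.3  30.9  -6.    0.  -53.   -5.4]
```

apply_moves:
  targets:
    - [-0.004, 0, -0.06, 0, 0, 0]
    - [-0.004, 0, -0.12, 0, 0, 0]
    - [-0.004, 0, -0.16, 0, 0, 0]
    - [-0.004, 0, -0.175, 0, 0, 0]
    - [-0.004, 0, -0.185, 0, 0, 0]
    - [-0.004, 0, -0.185, 0, 0, 0]
    - [-0.004, 0, -0.185, 0, 0, 0]
    - [-0.004, 0, -0.185, 0, 0, 0]

```text
clock: 20.27
tcp_pos: [0.6771, -0.1961, 0.0353]
tool_rot: [[-0.1, -0.995, -0.001], [-0.995, 0.1, 0.0], [0.0, 0.001, -1.0]]
force: [-4.6, 1.9, 6.2]
grip_width: 0.0602
```

```bash
python3 st.py
```

```text
20.2667 [ 0.6771 -0.1961  0.0353] psi 174.25 w 0.0602 F [-4.6  1.9  6.2] [ -0.4  32.2  -7.2  -0.  -50.6  -5.4]
```

Contact came at 35.3 mm against 35.2 expected, so the meter is on its ledge. Release and lift.

apply_moves:
  targets:
    - [0, 0, 0.004, 0, 0, 0]
    - [0, 0, 0.004, 0, 0, 0]
    - [0, 0, 0.004, 0, 0, 0]
    - [0, 0, 0.004, 0, 0, 0]
    - [0, 0, 0.004, 0, 0, 0]
  gripper: 0.65

```text
clock: 20.68
tcp_pos: [0.6779, -0.1962, 0.0352]
tool_rot: [[-0.1, -0.995, 0.0], [-0.995, 0.1, -0.0], [0.0, -0.0, -1.0]]
force: [-0.1, -0.7, -0.2]
grip_width: 0.0724
```

apply_moves:
  targets:
    - [0, 0, 0.1, 0, 0, 0]
    - [0, 0, 0.3, 0, 0, 0]
    - [0, 0, 0.6, 0, 0, 0]
    - [0, 0, 0.9, 0, 0, 0]
    - [0, 0, 0.9, 0, 0, 0]
    - [0, 0, 0.9, 0, 0, 0]

```text
clock: 21.18
tcp_pos: [0.6797, -0.1964, 0.1477]
tool_rot: [[-0.1, -0.995, 0.007], [-0.995, 0.1, -0.001], [-0.0, -0.007, -1.0]]
force: [-0.5, 0.2, -0.9]
grip_width: 0.0724
```

```bash
python3 st.py
python3 - <<'E'
from rig import env; import cv2
im=env.read_camera("scene"); cv2.imwrite("pics/s9.png",cv2.resize(im[200:350,130:330,::-1],None,fx=4,fy=4))
E
python3 plan.py .678 -.196 .143 174.3 .4224 -.3811 .13 169.88
```

```text
21.1833 [ 0.6797 -0.1964  0.1477] psi 174.27 w 0.0724 F [-0.5  0.2 -0.9] [ -0.4  26.3  -1.    0.  -62.3  -5.4]
call -> [0.5928, -0.2577, 0.1387, 172.8267]
[[-0.237, -0.171, -0.012, 0.0, 0.0, -0.003], [-0.473, -0.343, -0.024, 0.0, 0.0, -0.005], [-0.71, -0.514, -0.036, 0.0, 0.0, -0.008]]
call -> [0.5076, -0.3194, 0.1343, 171.3533]
[[-0.237, -0.171, -0.012, 0.0, 0.0, -0.003], [-0.473, -0.343, -0.024, 0.0, 0.0, -0.005], [-0.71, -0.514, -0.036, 0.0, 0.0, -0.008]]
call -> [0.4224, -0.3811, 0.13, 169.88]
[[-0.237, -0.171, -0.012, 0.0, 0.0, -0.003], [-0.473, -0.343, -0.024, 0.0, 0.0, -0.005], [-0.71, -0.514, -0.036, 0.0, 0.0, -0.008]]
```

View pics/s9.png

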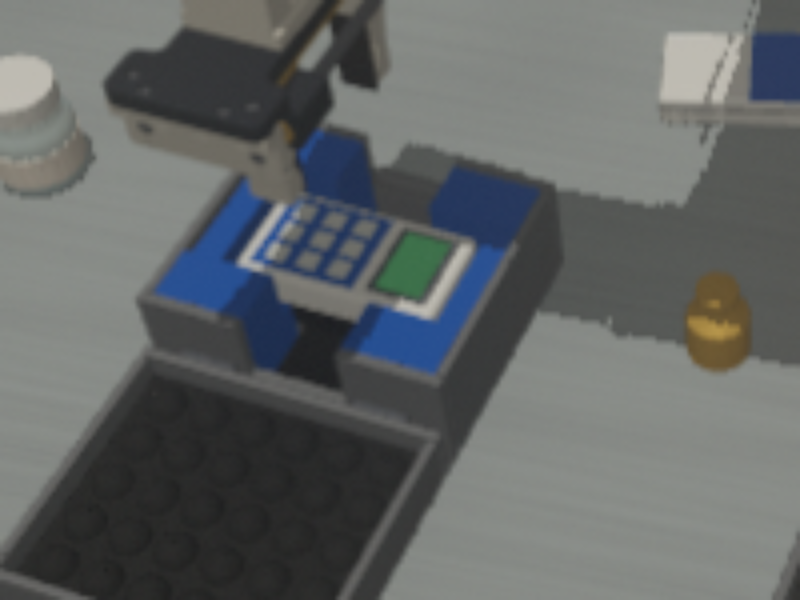

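The blue meter is face up in its recess, screen at about (412,268) in the crop. Next is the orange meter.

apply_moves:
  targets:
    - [-0.237, -0.171, 0, 0, 0, -0.003]
    - [-0.473, -0.343, 0, 0, 0, -0.005]
    - [-0.71, -0.514, 0, 0, 0, -0.008]
  gripper: 1

```text
clock: 21.48
tcp_pos: [0.5909, -0.2579, 0.1418]
tool_rot: [[-0.125, -0.992, -0.002], [-0.992, 0.125, 0.0], [-0.0, 0.003, -1.0]]
force: [-0.3, -0.1, -0.9]
grip_width: 0.0852
```

apply_moves:
  targets:
    - [-0.237, -0.171, 0, 0, 0, -0.003]
    - [-0.473, -0.343, 0, 0, 0, -0.005]
    - [-0.71, -0.514, 0, 0, 0, -0.008]

```text
clock: 21.73
tcp_pos: [0.5052, -0.32, 0.1424]
tool_rot: [[-0.15, -0.989, -0.002], [-0.989, 0.15, 0.001], [-0.0, 0.002, -1.0]]
force: [0.7, -0.6, -0.2]
grip_width: 0.0877
```

apply_moves:
  targets:
    - [-0.237, -0.171, -0.05, 0, 0, -0.003]
    - [-0.473, -0.343, -0.1, 0, 0, -0.005]
    - [-0.71, -0.514, -0.15, 0, 0, -0.008]
    - [-0.71, -0.514, -0.15, 0, 0, -0.008]
    - [-0.71, -0.514, -0.15, 0, 0, -0.008]
    - [-0.71, -0.514, -0.15, 0, 0, -0.008]
    - [-0.71, -0.514, -0.15, 0, 0, -0.008]

```text
clock: 22.32
tcp_pos: [0.4227, -0.3809, 0.1251]
tool_rot: [[-0.174, -0.985, -0.0], [-0.985, 0.174, 0.0], [-0.0, 0.0, -1.0]]
force: [0.8, -1.1, 0.4]
grip_width: 0.0876
```

```bash
python3 st.py
python3 - <<'E'
from rig import env; import cv2
im=env.read_camera("top"); cv2.imwrite("pics/t3.png",im[:,:,::-1])
im=env.read_camera("scene"); cv2.imwrite("pics/s10.png",im[:,:,::-1])
E
```

```text
22.3167 [ 0.4227 -0.3809  0.1251] psi 169.96 w 0.0876 F [ 0.8 -1.1  0.4] [-22.3  15.7 -20.7   0.  -53.6  12.3]
```

View pics/t3.png

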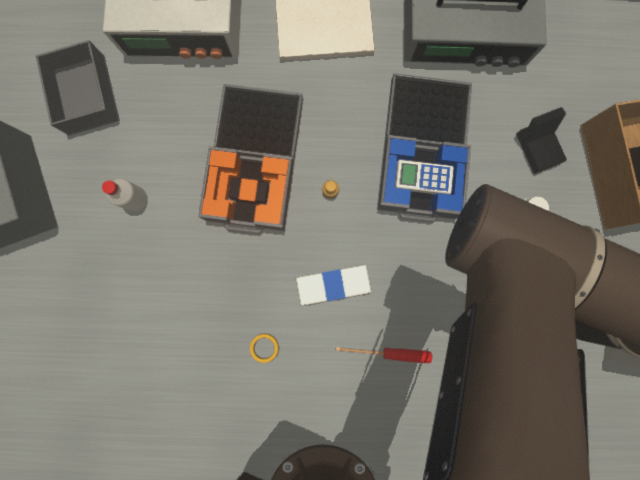

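View pics/s10.png

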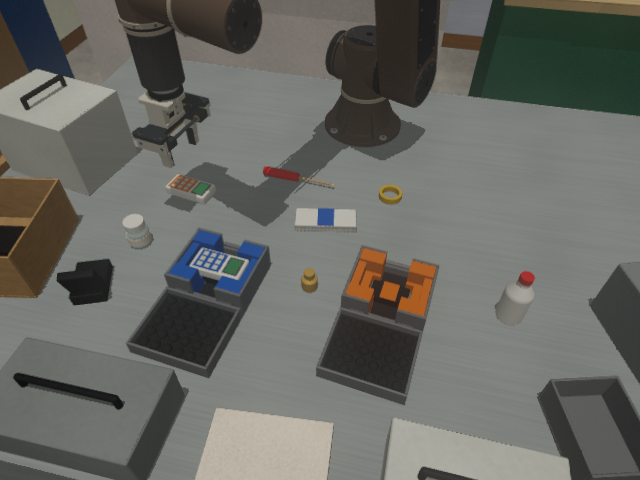

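Run:
```python
from h import *
im=cv2.imread("pics/t3.png"); hsv=cv2.cvtColor(im,cv2.COLOR_BGR2HSV); H,S,V=cv2.split(hsv)
m=((V>140)&(S<60)) ; s=np.zeros(m.shape,np.uint8); s[155:200,390:460]=m[155:200,390:460]
n,lab,st,ce=cv2.connectedComponentsWithStats(s); b=1+st[1:,4].argmax(); h=cv2.convexHull(np.argwhere(lab==b)[:,::-1].astype(np.int32)); mm=np.zeros(m.shape,np.uint8); cv2.fillConvexPoly(mm,h,1)
p,c=fitmask("top",mm,[.678,-.195,-.1],.06,.116,0,.056); print(p[:2],np.degrees(p[2]),c,mm.sum())
d=p[:2]-[.6783,-.1955]; a=np.radians(-5.69); print("case frame off",d@[np.cos(a),np.sin(a)],d@[-np.sin(a),np.cos(a)])
o=(380,130);t=cv2.resize(im[130:225,380:480],None,fx=6,fy=6,interpolation=cv2.INTER_CUBIC)
draw(t,"top",p,rect(.06,.116,.056),(0,255,0),6,o); draw(t,"top",[.6783,-.1955,a],rect(.07,.126,.032),(255,255,255),6,o);draw(t,"top",[.6783,-.1955,a],rect(.07,.16,.059),(255,0,255),6,o); cv2.imwrite("pics/f4.png",t)
```

```text
[ 0.67651999 -0.19470808] -5.289579995139371 62.595703125 1615
case frame off -0.0018497561622258657 0.0006115394177700957
```

View pics/f4.png

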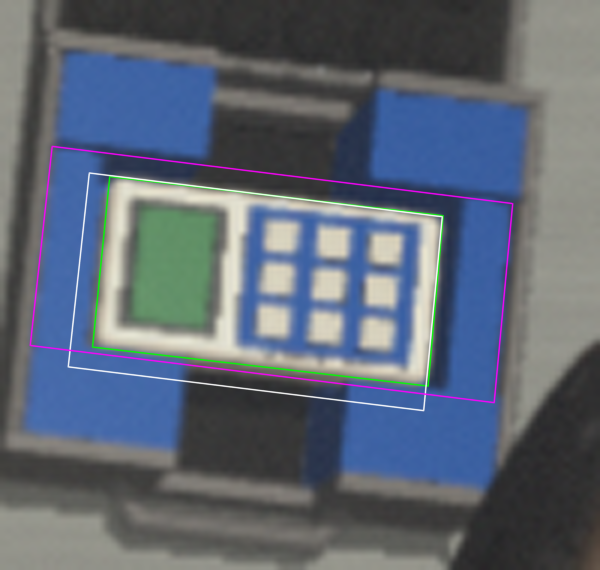

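The blue meter is seated within 2 mm of centre and 0.4° of the case. Now grasp the orange meter.

apply_moves:
  targets:
    - [0, 0, -0.3, 0, 0, 0]
    - [0, 0, -0.6, 0, 0, 0]
    - [0, 0, -0.8, 0, 0, 0]
    - [0, 0, -0.8, 0, 0, 0]
    - [0, 0, -0.8, 0, 0, 0]

```text
clock: 22.83
tcp_pos: [0.422, -0.3805, 0.0285]
tool_rot: [[-0.174, -0.985, -0.003], [-0.985, 0.174, 0.001], [-0.0, 0.003, -1.0]]
force: [0.3, -0.6, 1.3]
grip_width: 0.0877
```

apply_moves:
  targets:
    - [0, 0, -0.1, 0, 0, 0]
    - [0, 0, -0.2, 0, 0, 0]
    - [0, 0, -0.2, 0, 0, 0]
    - [0, 0, -0.2, 0, 0, 0]
    - [0, 0, -0.2, 0, 0, 0]

```text
clock: 23.25
tcp_pos: [0.4234, -0.3817, 0.0071]
tool_rot: [[-0.174, -0.985, 0.002], [-0.985, 0.174, -0.001], [0.001, -0.002, -1.0]]
force: [-0.4, -0.2, -0.4]
grip_width: 0.0878
```

```bash
python3 st.py
```

```text
23.25 [ 0.4234 -0.3817  0.0071] psi 169.96 w 0.0878 F [-0.4 -0.2 -0.4] [-22.4  24.2 -27.2   0.  -38.4  12.3]
```

apply_moves:
  targets:
    - [0, 0, -0.02, 0, 0, 0]
    - [0, 0, -0.02, 0, 0, 0]
    - [0, 0, -0.02, 0, 0, 0]
    - [0, 0, -0.02, 0, 0, 0]
    - [0, 0, -0.02, 0, 0, 0]
    - [0, 0, -0.02, 0, 0, 0]
    - [0, 0, -0.02, 0, 0, 0]
    - [0, 0, -0.02, 0, 0, 0]
  gripper: -1
  grip_force: 22

```text
clock: 23.92
tcp_pos: [0.4221, -0.3812, 0.003]
tool_rot: [[-0.175, -0.985, -0.0], [-0.985, 0.175, -0.0], [0.0, 0.0, -1.0]]
force: [-1.2, 0.3, 4.0]
grip_width: 0.0598
```

```bash
python3 st.py
```

```text
23.9167 [ 0.4221 -0.3812  0.003 ] psi 169.93 w 0.0598 F [-1.2  0.3  4. ] [-22.4  24.5 -27.4   0.  -38.1  12.3]
```

apply_moves:
  targets:
    - [0, 0, 0.2, 0, 0, 0]
    - [0, 0, 0.5, 0, 0, 0]
    - [0, 0, 0.8, 0, 0, 0]
    - [0, 0, 1, 0, 0, 0]
    - [0, 0, 1, 0, 0, 0]
    - [0, 0, 1, 0, 0, 0]
    - [0, 0, 1, 0, 0, 0]

```text
clock: 24.5
tcp_pos: [0.4215, -0.3807, 0.1219]
tool_rot: [[-0.175, -0.984, -0.001], [-0.984, 0.175, 0.001], [-0.001, 0.001, -1.0]]
force: [-0.7, 0.6, -1.8]
grip_width: 0.0601
```

```bash
python3 st.py;python3 plan.py .4226 -.381 .124 169.96 .6452 .1716 .14 173.85
```

```text
24.5 [ 0.4215 -0.3807  0.1219] psi 169.9 w 0.0601 F [-0.7  0.6 -1.8] [-22.4  15.8 -21.   -0.  -53.3  12.3]
call -> [0.4671, -0.2705, 0.1272, 170.738]
[[0.093, 0.23, 0.007, 0.0, 0.0, 0.001], [0.186, 0.461, 0.013, 0.0, 0.0, 0.002], [0.278, 0.691, 0.02, 0.0, 0.0, 0.003], [0.371, 0.921, 0.027, 0.0, 0.0, 0.004]]
call -> [0.5116, -0.16, 0.1304, 171.516]
[[0.093, 0.23, 0.007, 0.0, 0.0, 0.001], [0.186, 0.46, 0.013, 0.0, 0.0, 0.002], [0.278, 0.691, 0.02, 0.0, 0.0, 0.003], [0.371, 0.921, 0.027, 0.0, 0.0, 0.004]]
call -> [0.5562, -0.0494, 0.1336, 172.294]
[[0.093, 0.23, 0.007, 0.0, 0.0, 0.001], [0.186, 0.46, 0.013, 0.0, 0.0, 0.002], [0.278, 0.691, 0.02, 0.0, 0.0, 0.003], [0.371, 0.921, 0.027, 0.0, 0.0, 0.004]]
call -> [0.6007, 0.0611, 0.1368, 173.072]
[[0.093, 0.23, 0.007, 0.0, 0.0, 0.001], [0.186, 0.461, 0.013, 0.0, 0.0, 0.002], [0.278, 0.691, 0.02, 0.0, 0.0, 0.003], [0.371, 0.921, 0.027, 0.0, 0.0, 0.004]]
call -> [0.6452, 0.1716, 0.14, 173.85]
[[0.093, 0.23, 0.007, 0.0, 0.0, 0.001], [0.186, 0.461, 0.013, 0.0, 0.0, 0.002], [0.278, 0.691, 0.02, 0.0, 0.0, 0.003], [0.371, 0.921, 0.027, 0.0, 0.0, 0.004]]
```

apply_moves:
  targets:
    - [0.074, 0.184, 0, 0, 0, 0.001]
    - [0.148, 0.368, 0, 0, 0, 0.002]
    - [0.223, 0.553, 0, 0, 0, 0.003]
    - [0.297, 0.737, 0, 0, 0, 0.004]
    - [0.371, 0.921, 0.027, 0, 0, 0.004]

```text
clock: 24.92
tcp_pos: [0.4653, -0.2692, 0.1236]
tool_rot: [[-0.163, -0.987, -0.004], [-0.987, 0.163, 0.001], [-0.001, 0.005, -1.0]]
force: [0.1, -0.0, -2.5]
grip_width: 0.0598
```

apply_moves:
  targets:
    - [0.093, 0.23, 0, 0, 0, 0.001]
    - [0.186, 0.461, 0, 0, 0, 0.002]
    - [0.278, 0.691, 0, 0, 0, 0.003]
    - [0.371, 0.921, 0.027, 0, 0, 0.004]

```text
clock: 25.25
tcp_pos: [0.5099, -0.1587, 0.1269]
tool_rot: [[-0.151, -0.989, -0.004], [-0.989, 0.151, 0.0], [0.0, 0.004, -1.0]]
force: [0.4, -0.5, -2.5]
grip_width: 0.0598
```

apply_moves:
  targets:
    - [0.093, 0.23, 0, 0, 0, 0.001]
    - [0.186, 0.461, 0, 0, 0, 0.002]
    - [0.278, 0.691, 0, 0, 0, 0.003]
    - [0.371, 0.921, 0.027, 0, 0, 0.004]

```text
clock: 25.58
tcp_pos: [0.5545, -0.0483, 0.13]
tool_rot: [[-0.138, -0.99, -0.005], [-0.99, 0.138, -0.001], [0.001, 0.004, -1.0]]
force: [0.2, -0.4, -1.7]
grip_width: 0.06
```

apply_moves:
  targets:
    - [0.093, 0.23, 0, 0, 0, 0.001]
    - [0.186, 0.461, 0, 0, 0, 0.002]
    - [0.278, 0.691, 0, 0, 0, 0.003]
    - [0.371, 0.921, 0.027, 0, 0, 0.004]

```text
clock: 25.92
tcp_pos: [0.599, 0.062, 0.133]
tool_rot: [[-0.125, -0.992, -0.005], [-0.992, 0.125, -0.001], [0.002, 0.004, -1.0]]
force: [0.0, 0.2, -2.3]
grip_width: 0.0599
```

apply_moves:
  targets:
    - [0.093, 0.23, 0, 0, 0, 0.001]
    - [0.186, 0.461, 0, 0, 0, 0.002]
    - [0.278, 0.691, 0, 0, 0, 0.003]
    - [0.371, 0.921, 0, 0, 0, 0.005]
    - [0.371, 0.921, 0, 0, 0, 0.005]
    - [0.371, 0.921, 0, 0, 0, 0.005]
    - [0.371, 0.921, 0, 0, 0, 0.005]
    - [0.371, 0.921, 0, 0, 0, 0.005]

```text
clock: 26.58
tcp_pos: [0.6439, 0.1705, 0.1345]
tool_rot: [[-0.11, -0.994, -0.002], [-0.994, 0.11, -0.001], [0.001, 0.002, -1.0]]
force: [0.4, -0.7, -1.8]
grip_width: 0.0602
```

```bash
python3 st.py
python3 - <<'E'
from rig import env; import cv2
im=env.read_camera("scene"); cv2.imwrite("pics/s11.png",cv2.resize(im[180:350,320:520,::-1],None,fx=3.5,fy=3.5))
E
```

```text
26.5833 [0.6439 0.1705 0.1345] psi 173.67 w 0.0602 F [ 0.4 -0.7 -1.8] [ 31.6  23.6  -7.2  -0.  -59.3 -37.9]
```

View pics/s11.png

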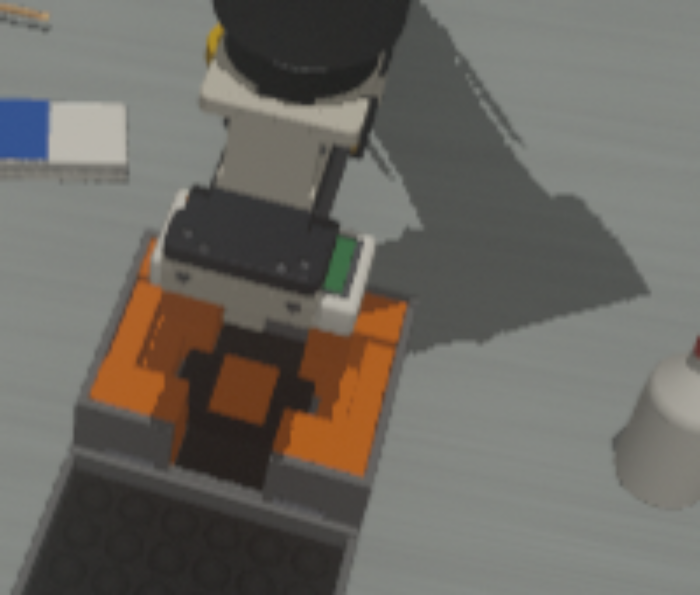

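apply_moves:
  targets:
    - [0.005, 0.007, -0.2, 0, 0, 0.001]
    - [0.005, 0.007, -0.4, 0, 0, 0.001]
    - [0.005, 0.007, -0.55, 0, 0, 0.001]
    - [0.005, 0.007, -0.64, 0, 0, 0.001]
    - [0.005, 0.007, -0.64, 0, 0, 0.001]
    - [0.005, 0.007, -0.64, 0, 0, 0.001]
    - [0.005, 0.007, -0.64, 0, 0, 0.001]
    - [0.005, 0.007, -0.64, 0, 0, 0.001]

```text
clock: 27.3
tcp_pos: [0.6463, 0.1725, 0.0606]
tool_rot: [[-0.106, -0.994, 0.002], [-0.994, 0.106, 0.001], [-0.001, -0.002, -1.0]]
force: [-0.7, 0.2, -2.5]
grip_width: 0.0598
```

```bash
python3 st.py
```

```text
27.3 [0.6463 0.1725 0.0606] psi 173.89 w 0.0598 F [-0.7  0.2 -2.5] [ 31.6  27.8 -11.4   0.  -50.7 -37.7]
```

apply_moves:
  targets:
    - [-0.004, -0.003, -0.07, 0, 0, 0]
    - [-0.004, -0.003, -0.13, 0, 0, 0]
    - [-0.004, -0.003, -0.17, 0, 0, 0]
    - [-0.004, -0.003, -0.19, 0, 0, 0]
    - [-0.004, -0.003, -0.2, 0, 0, 0]
    - [-0.004, -0.003, -0.2, 0, 0, 0]
    - [-0.004, -0.003, -0.2, 0, 0, 0]
    - [-0.004, -0.003, -0.2, 0, 0, 0]

```text
clock: 27.97
tcp_pos: [0.6444, 0.1717, 0.0351]
tool_rot: [[-0.106, -0.994, -0.001], [-0.994, 0.106, -0.0], [0.001, 0.001, -1.0]]
force: [-4.9, -0.9, 3.2]
grip_width: 0.0597
```

```bash
python3 st.py
```

```text
27.9667 [0.6444 0.1717 0.0351] psi 173.89 w 0.0597 F [-4.9 -0.9  3.2] [ 31.6  29.3 -12.7  -0.  -48.1 -37.7]
```

Contact came at 35.1 mm, as expected. Release, lift, and head for the probe box.

apply_moves:
  targets:
    - [0, 0, 0.002, 0, 0, 0]
    - [0, 0, 0.002, 0, 0, 0]
    - [0, 0, 0.002, 0, 0, 0]
    - [0, 0, 0.002, 0, 0, 0]
    - [0, 0, 0.002, 0, 0, 0]
  gripper: 0.65

```text
clock: 28.38
tcp_pos: [0.6451, 0.172, 0.0353]
tool_rot: [[-0.107, -0.994, 0.0], [-0.994, 0.107, 0.0], [-0.0, -0.0, -1.0]]
force: [0.2, 0.5, -0.6]
grip_width: 0.0721
```

apply_moves:
  targets:
    - [0, 0, 0.1, 0, 0, 0]
    - [0, 0, 0.3, 0, 0, 0]
    - [0, 0, 0.6, 0, 0, 0]
    - [0, 0, 0.9, 0, 0, 0]
    - [0, 0, 0.9, 0, 0, 0]
    - [0, 0, 0.9, 0, 0, 0]

```text
clock: 28.88
tcp_pos: [0.6466, 0.1727, 0.1474]
tool_rot: [[-0.106, -0.994, 0.006], [-0.994, 0.106, 0.003], [-0.004, -0.005, -1.0]]
force: [-0.2, 0.5, -0.5]
grip_width: 0.0723
```

```bash
python3 st.py; python3 plan.py .645 .1718 .143 173.89 .4503 -.0122 .13 191.69
```

```text
28.8833 [0.6466 0.1727 0.1474] psi 173.9 w 0.0723 F [-0.2  0.5 -0.5] [ 31.6  23.   -6.4   0.  -60.2 -37.7]
call -> [0.5476, 0.0798, 0.1365, 182.79]
[[-0.203, -0.192, -0.014, 0.0, 0.0, 0.012], [-0.406, -0.383, -0.027, 0.0, 0.0, 0.025], [-0.608, -0.575, -0.041, 0.0, 0.0, 0.037], [-0.811, -0.767, -0.054, 0.0, 0.0, 0.049]]
call -> [0.4503, -0.0122, 0.13, 191.69]
[[-0.203, -0.192, -0.014, 0.0, 0.0, 0.012], [-0.406, -0.383, -0.027, 0.0, 0.0, 0.025], [-0.608, -0.575, -0.041, 0.0, 0.0, 0.037], [-0.811, -0.767, -0.054, 0.0, 0.0, 0.049]]
```

apply_moves:
  targets:
    - [-0.203, -0.192, 0, 0, 0, 0.012]
    - [-0.406, -0.383, 0, 0, 0, 0.025]
    - [-0.608, -0.575, 0, 0, 0, 0.037]
    - [-0.811, -0.767, 0, 0, 0, 0.049]
  gripper: 1

```text
clock: 29.22
tcp_pos: [0.5457, 0.0787, 0.1424]
tool_rot: [[0.049, -0.999, -0.002], [-0.999, -0.049, -0.001], [0.001, 0.002, -1.0]]
force: [0.4, 0.1, -0.3]
grip_width: 0.0868
```

apply_moves:
  targets:
    - [-0.203, -0.192, -0.05, 0, 0, 0.012]
    - [-0.406, -0.383, -0.1, 0, 0, 0.025]
    - [-0.608, -0.575, -0.15, 0, 0, 0.037]
    - [-0.811, -0.767, -0.15, 0, 0, 0.05]
    - [-0.811, -0.767, -0.15, 0, 0, 0.05]
    - [-0.811, -0.767, -0.15, 0, 0, 0.05]
    - [-0.811, -0.767, -0.15, 0, 0, 0.05]
    - [-0.811, -0.767, -0.15, 0, 0, 0.05]

```text
clock: 29.88
tcp_pos: [0.451, -0.0117, 0.1254]
tool_rot: [[0.203, -0.979, 0.0], [-0.979, -0.203, 0.0], [0.0, -0.0, -1.0]]
force: [-0.2, -0.2, -0.2]
grip_width: 0.0881
```

```bash
python3 st.py
python3 - <<'E'
from rig import env; import cv2
im=env.read_camera("scene"); cv2.imwrite("pics/s12.png",im[:,:,::-1])
E
```

```text
29.8833 [ 0.451  -0.0117  0.1254] psi 191.71 w 0.0881 F [-0.2 -0.2 -0.2] [ 23.7   4.8 -34.7   0.  -50.5 -12. ]
```

View pics/s12.png

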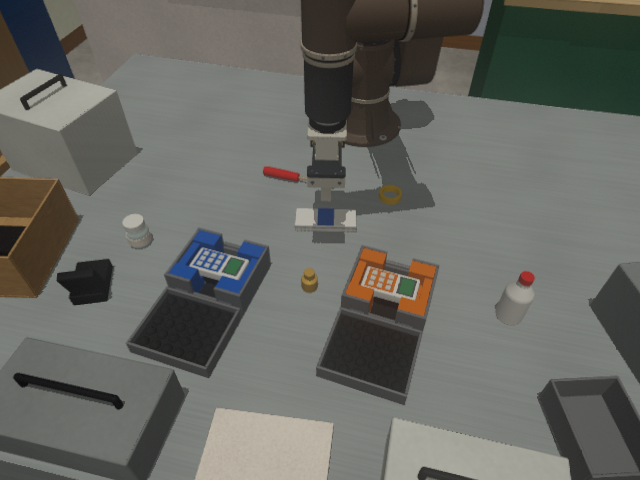

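Both meters look seated and the screwdriver tip is clear of the rear finger. Descend on the probe box.

apply_moves:
  targets:
    - [-0.004, -0.003, -0.3, 0, 0, 0]
    - [-0.004, -0.003, -0.6, 0, 0, 0]
    - [-0.004, -0.003, -0.8, 0, 0, 0]
    - [-0.004, -0.003, -0.8, 0, 0, 0]
    - [-0.004, -0.003, -0.8, 0, 0, 0]

```text
clock: 30.35
tcp_pos: [0.4494, -0.0126, 0.0285]
tool_rot: [[0.204, -0.979, -0.003], [-0.979, -0.204, -0.002], [0.001, 0.004, -1.0]]
force: [0.3, 0.1, 0.4]
grip_width: 0.0877
```

apply_moves:
  targets:
    - [0, 0, -0.1, 0, 0, 0]
    - [0, 0, -0.205, 0, 0, 0]
    - [0, 0, -0.205, 0, 0, 0]
    - [0, 0, -0.205, 0, 0, 0]
    - [0, 0, -0.205, 0, 0, 0]
    - [0, 0, -0.205, 0, 0, 0]

```text
clock: 30.85
tcp_pos: [0.4508, -0.0122, 0.006]
tool_rot: [[0.203, -0.979, 0.002], [-0.979, -0.203, 0.001], [-0.0, -0.002, -1.0]]
force: [-0.5, 0.6, -0.7]
grip_width: 0.0877
```

```bash
python3 st.py
```

```text
30.85 [ 0.4508 -0.0122  0.006 ] psi 191.72 w 0.0877 F [-0.5  0.6 -0.7] [ 23.6  15.7 -42.5   0.  -31.7 -11.9]
```

apply_moves:
  targets:
    - [0, 0, -0.013, 0, 0, 0]
    - [0, 0, -0.013, 0, 0, 0]
    - [0, 0, -0.013, 0, 0, 0]
    - [0, 0, -0.013, 0, 0, 0]
    - [0, 0, -0.013, 0, 0, 0]
    - [0, 0, -0.013, 0, 0, 0]
    - [0, 0, -0.013, 0, 0, 0]
    - [0, 0, -0.013, 0, 0, 0]
  gripper: -1
  grip_force: 22

```text
clock: 31.52
tcp_pos: [0.4498, -0.0126, 0.0032]
tool_rot: [[0.203, -0.979, -0.0], [-0.979, -0.203, -0.0], [0.0, 0.0, -1.0]]
force: [-0.6, 0.3, 1.9]
grip_width: 0.06
```

```bash
python3 st.py
```

```text
31.5167 [ 0.4498 -0.0126  0.0032] psi 191.71 w 0.06 F [-0.6  0.3  1.9] [ 23.6  16.  -42.6   0.  -31.4 -11.9]
```

apply_moves:
  targets:
    - [0, 0, 0.2, 0, 0, 0]
    - [0, 0, 0.5, 0, 0, 0]
    - [0, 0, 0.8, 0, 0, 0]
    - [0, 0, 1, 0, 0, 0]
    - [0, 0, 1, 0, 0, 0]
    - [0, 0, 1, 0, 0, 0]
    - [0, 0, 1, 0, 0, 0]

```text
clock: 32.1
tcp_pos: [0.449, -0.0127, 0.1224]
tool_rot: [[0.202, -0.979, -0.001], [-0.979, -0.202, 0.0], [-0.0, 0.001, -1.0]]
force: [-0.1, -0.2, -2.3]
grip_width: 0.0594
```

```bash
python3 st.py;python3 plan.py .4503 -.0122 .124 191.72 .6783 -.1955 .14 174.31
```

```text
32.1 [ 0.449  -0.0127  0.1224] psi 191.68 w 0.0594 F [-0.1 -0.2 -2.3] [ 23.6   4.9 -35.1  -0.  -50.1 -11.9]
call -> [0.5643, -0.1039, 0.132, 183.015]
[[0.238, -0.191, 0.017, 0.0, 0.0, -0.012], [0.475, -0.382, 0.033, 0.0, 0.0, -0.024], [0.713, -0.573, 0.05, 0.0, 0.0, -0.036], [0.95, -0.764, 0.067, 0.0, 0.0, -0.048]]
call -> [0.6783, -0.1955, 0.14, 174.31]
[[0.237, -0.191, 0.017, 0.0, 0.0, -0.012], [0.475, -0.382, 0.033, 0.0, 0.0, -0.024], [0.712, -0.573, 0.05, 0.0, 0.0, -0.036], [0.95, -0.764, 0.067, 0.0, 0.0, -0.048]]
```

apply_moves:
  targets:
    - [0.19, -0.15, 0.017, 0, 0, -0.01]
    - [0.38, -0.3, 0.033, 0, 0, -0.02]
    - [0.57, -0.46, 0.05, 0, 0, -0.03]
    - [0.76, -0.61, 0.067, 0, 0, -0.04]
    - [0.956, -0.764, 0.067, 0, 0, -0.048]

```text
clock: 32.52
tcp_pos: [0.5645, -0.1053, 0.1292]
tool_rot: [[0.052, -0.999, -0.003], [-0.999, -0.052, -0.0], [0.0, 0.003, -1.0]]
force: [0.9, -0.4, -1.1]
grip_width: 0.0598
```

apply_moves:
  targets:
    - [0.19, -0.15, 0.017, 0, 0, -0.01]
    - [0.38, -0.3, 0.033, 0, 0, -0.02]
    - [0.57, -0.46, 0.05, 0, 0, -0.03]
    - [0.76, -0.61, 0.067, 0, 0, -0.04]
    - [0.956, -0.764, 0.067, 0, 0, -0.049]
    - [0.956, -0.764, 0.067, 0, 0, -0.049]
    - [0.956, -0.764, 0.067, 0, 0, -0.049]
    - [0.956, -0.764, 0.067, 0, 0, -0.049]

```text
clock: 33.18
tcp_pos: [0.6779, -0.1959, 0.1363]
tool_rot: [[-0.101, -0.995, -0.004], [-0.995, 0.101, 0.001], [-0.0, 0.004, -1.0]]
force: [-0.4, -0.3, -1.6]
grip_width: 0.0597
```

apply_moves:
  targets:
    - [0, 0, -0.15, 0, 0, 0]
    - [0, 0, -0.25, 0, 0, 0]
    - [0, 0, -0.35, 0, 0, 0]
    - [0, 0, -0.35, 0, 0, 0]
    - [0, 0, -0.35, 0, 0, 0]
    - [0, 0, -0.35, 0, 0, 0]
    - [0, 0, -0.35, 0, 0, 0]

```text
clock: 33.77
tcp_pos: [0.6798, -0.1959, 0.0982]
tool_rot: [[-0.1, -0.995, 0.001], [-0.995, 0.1, -0.0], [0.0, -0.001, -1.0]]
force: [-0.0, -0.4, -1.0]
grip_width: 0.0596
```

```bash
python3 st.py
python3 - <<'E'
from rig import env; import cv2
im=env.read_camera("scene"); cv2.imwrite("pics/s13.png",cv2.resize(im[150:350,110:360,::-1],None,fx=3,fy=3))
E
```

```text
33.7667 [ 0.6798 -0.1959  0.0982] psi 174.26 w 0.0596 F [-0.  -0.4 -1. ] [ -0.3  28.8  -3.8   0.  -57.3  -5.4]
```

View pics/s13.png

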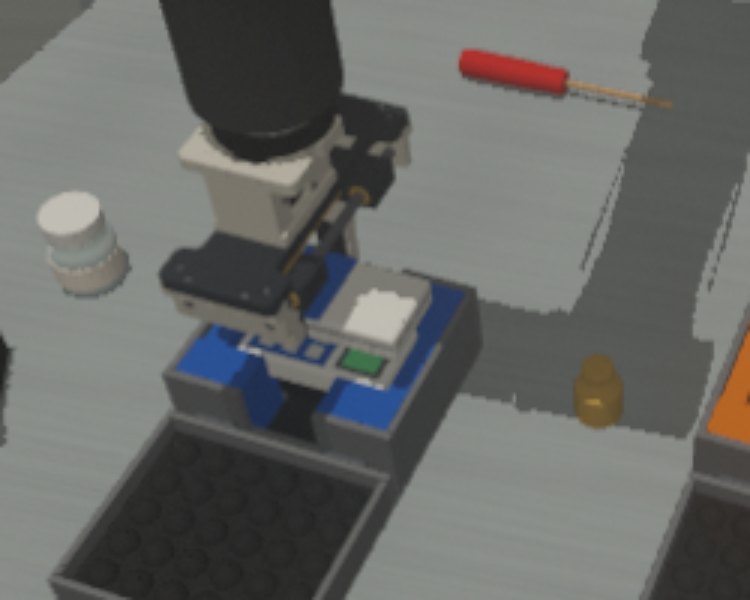

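apply_moves:
  targets:
    - [-0.004, 0.001, -0.1, 0, 0, 0]
    - [-0.004, 0.001, -0.2, 0, 0, 0]
    - [-0.004, 0.001, -0.26, 0, 0, 0]
    - [-0.004, 0.001, -0.28, 0, 0, 0]
    - [-0.004, 0.001, -0.295, 0, 0, 0]
    - [-0.004, 0.001, -0.295, 0, 0, 0]
    - [-0.004, 0.001, -0.295, 0, 0, 0]
    - [-0.004, 0.001, -0.295, 0, 0, 0]

```text
clock: 34.48
tcp_pos: [0.6775, -0.1956, 0.0621]
tool_rot: [[-0.1, -0.995, -0.002], [-0.995, 0.1, 0.0], [0.0, 0.002, -1.0]]
force: [-6.3, 2.9, 9.6]
grip_width: 0.0595
```

```bash
python3 st.py
```

```text
34.4833 [ 0.6775 -0.1956  0.0621] psi 174.25 w 0.0595 F [-6.3  2.9  9.6] [ -0.3  30.7  -5.9  -0.  -53.6  -5.4]
```

Contact came at 62.1 mm against 62.2 expected. I'll ease off slightly, release and lift.

apply_moves:
  targets:
    - [0, 0, 0.006, 0, 0, 0]
    - [0, 0, 0.006, 0, 0, 0]
    - [0, 0, 0.006, 0, 0, 0]
    - [0, 0, 0.006, 0, 0, 0]
    - [0, 0, 0.006, 0, 0, 0]
  gripper: 0.65

```text
clock: 34.9
tcp_pos: [0.6787, -0.1959, 0.0621]
tool_rot: [[-0.1, -0.995, -0.0], [-0.995, 0.1, -0.0], [0.0, 0.0, -1.0]]
force: [-0.3, -0.2, -0.5]
grip_width: 0.0721
```

apply_moves:
  targets:
    - [0, 0, 0.1, 0, 0, 0]
    - [0, 0, 0.3, 0, 0, 0]
    - [0, 0, 0.6, 0, 0, 0]
    - [0, 0, 0.9, 0, 0, 0]
    - [0, 0, 0.9, 0, 0, 0]
    - [0, 0, 0.9, 0, 0, 0]

```text
clock: 35.4
tcp_pos: [0.6805, -0.1961, 0.1749]
tool_rot: [[-0.1, -0.995, 0.007], [-0.995, 0.1, -0.001], [-0.0, -0.007, -1.0]]
force: [-0.2, 0.0, -1.1]
grip_width: 0.0723
```

apply_moves:
  targets:
    - [-0.237, -0.171, 0.1, 0, 0, 0]
    - [-0.473, -0.343, 0.1, 0, 0, 0]
    - [-0.71, -0.514, 0.1, 0, 0, 0]

```text
clock: 35.65
tcp_pos: [0.5926, -0.2577, 0.1825]
tool_rot: [[-0.099, -0.995, -0.0], [-0.995, 0.099, 0.0], [-0.0, 0.0, -1.0]]
force: [-0.1, 0.1, 0.5]
grip_width: 0.0725
```

apply_moves:
  targets:
    - [-0.237, -0.171, 0, 0, 0, 0]
    - [-0.473, -0.343, 0, 0, 0, 0]
    - [-0.71, -0.514, 0, 0, 0, 0]

```text
clock: 35.9
tcp_pos: [0.5064, -0.3197, 0.1822]
tool_rot: [[-0.1, -0.995, -0.001], [-0.995, 0.1, 0.0], [-0.0, 0.001, -1.0]]
force: [0.1, -1.2, -0.3]
grip_width: 0.0724
```

apply_moves:
  targets:
    - [-0.237, -0.171, 0, 0, 0, 0]
    - [-0.473, -0.343, 0, 0, 0, 0]
    - [-0.71, -0.514, 0, 0, 0, 0]
    - [-0.71, -0.514, 0, 0, 0, 0]
    - [-0.71, -0.514, 0, 0, 0, 0]
    - [-0.71, -0.514, 0, 0, 0, 0]

```text
clock: 36.4
tcp_pos: [0.4229, -0.3809, 0.1824]
tool_rot: [[-0.101, -0.995, -0.0], [-0.995, 0.101, 0.0], [-0.0, 0.0, -1.0]]
force: [0.0, 0.0, 0.0]
grip_width: 0.0722
```

```bash
python3 st.py
cat > chk.py <<'E'
from h import *
for n in("top","scene"): cv2.imwrite(f"pics/{n}F.png",env.read_camera(n)[:,:,::-1])
im=cv2.imread("pics/topF.png"); hsv=cv2.cvtColor(im,cv2.COLOR_BGR2HSV); H,S,V=cv2.split(hsv)
out=[]
for nm,case,(x,y),l,zt,band in(("probe",(.6783,-.1955,-5.69),(426,178),.150,.081,1),("meter_o",(.6452,.1716,-6.15),(248,190),.116,.056,0)):
    m=((V>135)&(S<60)).astype(np.uint8); s=np.zeros_like(m); s[y-28:y+28,x-45:x+45]=m[y-28:y+28,x-45:x+45]
    s=cv2.morphologyEx(s,cv2.MORPH_OPEN,np.ones((3,3)))
    n,lab,st,ce=cv2.connectedComponentsWithStats(s); print([tuple(r) for r in st[1:]])
    keep=np.isin(lab,[i for i in range(1,n) if st[i,4]>(300 if band else 100)])
    h=cv2.convexHull(np.argwhere(keep)[:,::-1].astype(np.int32)); mm=np.zeros_like(m); cv2.fillConvexPoly(mm,h,1)
    p,c=fitmask("top",mm,[case[0],case[1],-.1],.06,l,0,zt); a=np.radians(case[2]); d=p[:2]-case[:2]
    print(nm,p[:2].round(4),"yaw rel",np.degrees(p[2]-a).round(2),"off",(d@[np.cos(a),np.sin(a)]).round(4),(d@[-np.sin(a),np.cos(a)]).round(4),c,mm.sum())
    o=(x-50,y-48);t=cv2.resize(im[o[1]:o[1]+95,o[0]:o[0]+100],None,fx=4,fy=4,interpolation=cv2.INTER_CUBIC)
    draw(t,"top",p,rect(.06,l,zt),(0,255,0),4,o); out.append(t)
cv2.imwrite("pics/f5.png",np.hstack(out))
E
python3 chk.py
```

```text
36.4 [ 0.4229 -0.3809  0.1824] psi 174.2 w 0.0722 F [0. 0. 0.] [-22.3  12.6 -16.5  -0.  -60.9  16.5]
[(np.int32(389), np.int32(155), np.int32(30), np.int32(32), np.int32(808)), (np.int32(436), np.int32(161), np.int32(29), np.int32(31), np.int32(777)), (np.int32(466), np.int32(179), np.int32(5), np.int32(27), np.int32(103))]
probe [ 0.6772 -0.1944] yaw rel 0.16 off -0.0012 0.001 78.791015625 2229
[(np.int32(203), np.int32(162), np.int32(3), np.int32(5), np.int32(15)), (np.int32(218), np.int32(172), np.int32(25), np.int32(30), np.int32(251)), (np.int32(246), np.int32(179), np.int32(5), np.int32(4), np.int32(19)), (np.int32(268), np.int32(178), np.int32(8), np.int32(28), np.int32(109)), (np.int32(220), np.int32(180), np.int32(3), np.int32(4), np.int32(12)), (np.int32(255), np.int32(180), np.int32(4), np.int32(4), np.int32(16)), (np.int32(264), np.int32(181), np.int32(4), np.int32(4), np.int32(16)), (np.int32(219), np.int32(187), np.int32(3), np.int32(5), np.int32(15)), (np.int32(245), np.int32(186), np.int32(5), np.int32(4), np.int32(19)), (np.int32(254), np.int32(187), np.int32(4), np.int32(4), np.int32(16)), (np.int32(263), np.int32(188), np.int32(4), np.int32(5), np.int32(19)), (np.int32(244), np.int32(193), np.int32(5), np.int32(5), np.int32(22)), (np.int32(253), np.int32(194), np.int32(4), np.int32(5), np.int32(19)), (np.int32(262), np.int32(195), np.int32(4), np.int32(5), np.int32(20)), (np.int32(288), np.int32(198), np.int32(5), np.int32(20), np.int32(84)), (np.int32(259), np.int32(202), np.int32(3), np.int32(3), np.int32(9))]
meter_o [0.6434 0.1697] yaw rel 0.19 off -0.0016 -0.0021 70.896484375 1630
```

View pics/f5.png

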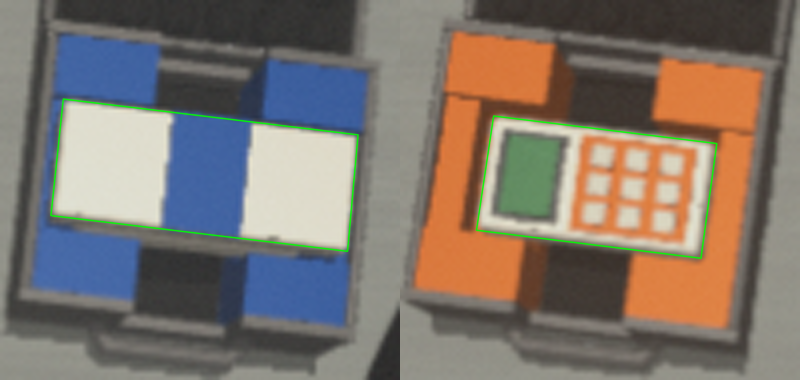

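View pics/sceneF.png

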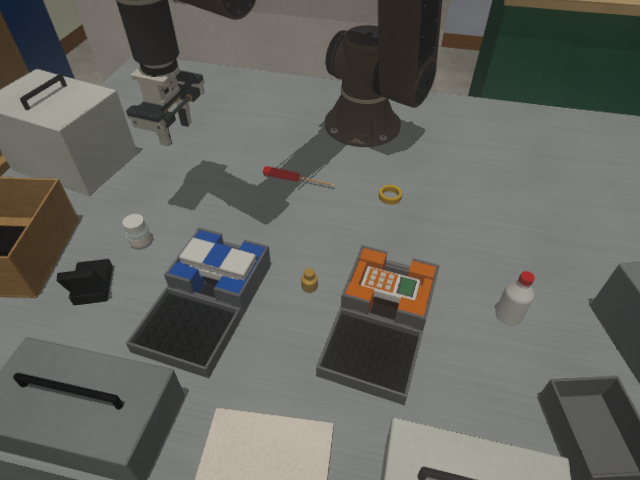

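The probe box is seated over the blue meter, at (218,256) in the scene view. The orange meter is seated at (392,282). The weight at (310,280) and the bottle at (513,300) are where they started, and the arm is clear. Handing in.

Run:
```python
import cv2,numpy as np
a=cv2.imread("pics/scene0.png").astype(int);b=cv2.imread("pics/sceneF.png").astype(int)
for n,(x,y) in{"weight":(310,280),"bottle":(513,300)}.items(): print(n,np.abs(a-b)[y-25:y+25,x-20:x+20].mean().round(2))
from rig import env
print(env.hand_in())
```

```text
weight 2.09
bottle 1.94
the job is handed in; nothing more can be done
None
```

I packed both kits by colour, and the job is handed in at about 36.5 s on the clock (limit 128 s). The order was blue adapter, orange adapter, blue meter, orange meter, then the probe box last on the blue case. Each item was lowered until light contact showed on the force reading and then let go of.

| Item | Last check |
|---|---|
| Meters and probe box, height | Touched down within 0.2 mm of the height expected for their ledges |
| Meters and probe box, from above | Within about 3 mm of the recess centre and 0.4° of the case's angle |
| Adapters | Looked flat and seated in the camera pictures, checked before the meters covered them |
| Weight and bottle | The patches around them are unchanged from the first picture |
| Arm | Clear of everything, zero force |

No check failed. The only disagreement is that the camera fits put the placed pieces about 1 to 2 mm toward the handle, compared with where the arm reported them. That matches the stated 2 mm calibration, and the recesses allow 5 mm each side.

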